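# Hinge the loose mould half on, pin it, close and latch the mould

## Task

Put this casting mould together: bring the loose mould half up to the bolted-down half so that its knuckle stands in line between the other two, and, with the half still standing open, push the red-headed hinge pin down through all three knuckles until it is fully home. Then swing the loose half shut on the hinge, and after that swing the hook latch fully over the stud so that the mould is locked. Leave the ware and the tape measure standing around it where they are.

Things in the scene. Friction and masses are not known exactly. Their poses are not given: they have to be found in the camera images.
- fixed_half: Mould half bolted to the bench: white plaster block in a grey metal shell. Origin on the hinge axis at bench level, z up. The block reaches 22 to 142 mm along -x, 0 to 45 mm along -y, 104 mm high (107 at the latch pad). Its parting face is the plane y = 0, looking along +y. A 4 mm bolting plate under it reaches to y = -92, x = -160 to +4 mm.
- upper_knuckle (a point): Centre of the top of the fixed half's upper knuckle, on the hinge axis, 96 mm high. The fixed half has two knuckles, 26 mm outside, vertical bore 12.8 mm: the lower 12 to 36 mm high, the upper 64 to 96 mm; the loose half's knuckle belongs in the gap between them. A brass spring plunger sticks out of the upper one, to 46 mm from the axis along the fixed half's +x, 80 mm high.
- loose_half: Loose half (about 0.65 kg) on four slippery nylon glides. Origin on its own knuckle's axis at bench level, z up. Block 22 to 142 mm along -x, 0 to 45 mm along +y, 4 to 104 mm high (107 at the stud pad); parting face y = 0. Joined, its origin is on the fixed half's origin; closed, the axes are parallel. It opens clockwise seen from above (yaw falls); starts 50 to 80 degrees open, clear of the hinge.
- loose_knuckle (a point): Centre of the top of the loose half's only knuckle, 61 mm high, on that half's origin axis: 26 mm outside, vertical bore 13.6 mm, 39 to 61 mm high. In the hinge it has 3 mm of room above and below. Left standing on its glides, the half stays where it is put, and the pin's tapered nose can draw it in line by about 3 mm.
- lug (a point): Grasp point of the carrying lug on the loose half's back: a bright upright plate 12 mm thick (along the half's x), 45 to 95 mm along its +y, 30 to 88 mm high, centred at x = -82 mm. This point is at x -82, y 72, z 65 mm of the loose half; axes as the loose half's. The free outer edge of the lug can also be pushed.
- stud (a point): Top of the upright steel stud (9 mm diameter, 107 to 120 mm high, flat cap 12 mm wide to 122.5 mm) on the loose half's top at x -122, y 24 mm in its frame; the latch hooks round it. With the mould closed it stands 24 mm along +y in the fixed half's frame.
- pin: Waxed steel hinge pin, 11 mm diameter, 101 mm long with its red head (26 mm wide, 14 mm tall); nose tapers to 4 mm over 8.5 mm. Origin at the lower tip, z up to the head. It starts drawn up in the upper knuckle, tip 64 mm above the bench, held by the spring plunger in a groove: about 10 N pushes it on, 55 mm down. Home: head on the knuckle, tip at 9 mm, plunger in the second groove.
- latch (a joint): Angle (rad) of the steel hook latch on the fixed half's top: 0 open, arm along the fixed half's -x; swings clockwise seen from above to 1.57 closed, arm along +y, hook round the stud. Pivot at x -122, y -28 mm of the fixed half; arm 109 to 117 mm above the bench. Stays where it is left (about 1 N at the knob moves it); starts between 0 and 0.35.
- latch_knob (a point): Top of the upright yellow finger knob on the latch arm: 12 mm diameter, 117 to 145 mm above the bench, 63 mm from the pivot. At 0 rad it stands at x -184, y -39 mm of the fixed half, at 1.57 rad at x -133, y 34 mm. It can be pushed round from the side.
- pin_head (a point): Centre of the flat top (22 mm across) of the pin's red head, 101 mm above its tip: 165 mm above the bench at the start, 110 mm when home.
- bud_vase: Bystander: white glazed bud vase, 54 mm wide, 80 mm tall; origin under its foot.
- dome_bell: Bystander: white glazed dome with a ball knob, 70 mm wide, 94 mm tall; origin under its foot.
- tape_measure: Bystander: black and yellow tape measure standing on edge, 72 x 40 x 67 mm; origin under its centre.
- tea_cup: Bystander: brown cup, 68 mm wide, 60 mm tall; origin under its foot.
Not all that is in view belongs to the job. What is shaped like the loose_half but brown or purple is not meant.

How it is judged:
By the outcome, as a careful person would: the job done as asked, in the order asked, and still so for the second after the job is handed in, with the robot touching nothing.
It also fails if it takes over 72 s, if anything falls off the work surface, if the arm or the gripper's body presses on something with over 40 N, if the wrist force passes 120 N, or if a joint passes its speed limit or range.

## Robot

A 7-joint arm with a two-finger parallel gripper is mounted at the origin on the work surface. World frame = base frame: x ahead of the robot, y to its left, z up, the work surface at z = 0. Lengths are in m, angles in rad, forces in N, time in s.
With the tool pointing down it reaches from about 0.4 to 0.85 m from the base axis. Payload 4.5 kg.
Tool frame: the origin (TCP) lies midway between the tips of the shut fingers; the grasp point (between the pads) lies 19 mm behind it; z points along the fingers, x is the direction in which the jaws open and shut, and the axes are right-handed (so a half turn about z gives the same grasp; the last joint's range is limited). The gripper opens to 88 mm and grips with 3 to 60 N. Pads are 18 mm wide; open, the fingers measure 123 mm over their backs; the gripper's body (75 mm by 187 mm) begins 45 mm behind the grasp point.
Start: joints at [1.134, 0.689, -0.195, 1.565, 0.157, 0.902, -0.215], TCP at [0.284, -0.557, 0.205] pointing down, gripper open.
Joint ranges: [-3.01, 3.01], [-0.46, 2.08], [-1.47, 1.51], [0.13, 2.56], [-1, 4.14], [0.04, 2.09], [-2.66, 2.66]. Speed limits (rad/s): [2.57, 2.57, 3.14, 3.14, 3.14, 3.14, 3.14].

## Interface

Orientations are given as a unit quaternion [x, y, z, w].
In Python, from plant import r gives the robot as it stands. The module is installed in compiled form; this text tells all that it offers.
- The arm moves only by the tool play_rows, never from a script. Its argument "increments" is a list of rows, each a list of 7 numbers: the opening, from 0 (shut) to 1 (fully open), then the shift along the tool's x, y, z in mm, then the turn, a rotation vector about the tool's x, y, z in rad. In form: [[hand, dx, dy, dz, wx, wy, wz], ...]. A call has exactly 8 rows; each row shifts and turns the pose as measured when the row begins, along the tool's axes as they then stand; what a row does not reach is not made up. A row lasts 1/8 s, in which the tool goes at most 62.5 mm and 10.7 degrees, less where a joint would pass 70% of its speed; a pose out of reach is approached as far as the arm can. A call is refused whole if a number of a shift passes 62.5 or a number of a turn 0.188, either way. A call with a gripper value outside its range is refused whole. The fingers move at their own pace and stop on an object; "grip_force" is the grip in N (left out, the last holds). Time passes only in rows, so rows that do not move let the fingers close, or fill a call up. It gives the time, the measured TCP pose, the force and the opening at its end, in the units of the state.
- r.get_state(): the state, without advancing time (a new reading comes with each control period).
- r.snapshot(name): name is "side" or "top"; returns the picture (480x640x3 uint8, red, green, blue); there is no depth.
- r.get_calibration(name): a dict with "fx", "fy", "cx", "cy" (pixels), "dist" ([k1, k2, p1, p2, k3] as OpenCV has them; the pictures are not rectified), "R" (3x3) and "t" (3): a world point X has camera coordinates R X + t. Camera axes: x right, y down, z forward; pixel columns grow to the right and rows downward; lengths in m; the calibration is good to about 2 mm. A picture is of the moment at which its call begins. get_calibration takes no time and is no camera call.
- r.finish_job(): hands the job in, once; it reports no verdict.
The state is a dict: "clock": time; "q": joint angles; "qd": joint speeds; "joint_torque": joint torques, N m; "tool_pos": TCP position; "eef_rot": TCP orientation; "contact_force": force on the tool from outside, world axes, zero at the start; "moment": the same for the moment, N m; "opening": opening from 0.0 (shut) to 1.0 (fully open).
Only numpy, scipy, OpenCV 4.12 (cv2) and the standard library are available. Lean on these libraries where they do the work, as an engineer would, in place of code of your own. Each camera call takes 0.05 s, during which the arm holds its last target.

## Working session

There is one attempt and no reset: what is moved stays moved. The work goes in short steps, Python scripts to look and compute and a tool call to move; the robot and the scene stay as the last step left them, time stands still between calls to the robot, and variables do not carry over. Pictures are saved under pics/ and viewed, and the job is handed in when it is done.

Besides the shell and the picture viewer there is one more tool, called by a JSON object that holds its "api" and its "payload", one argument or row to a line. play_rows: Moves the arm, as the interface text tells. Its arguments: {"type":"object","properties":{"increments":{"type":"array"},"grip_force":{"type":"number"}},"required":["increments"]}

```bash
mkdir -p pics; ls
python3 - <<'E'
from plant import r
import cv2,numpy as np
for n in("side","top"):
    im=r.snapshot(n); cv2.imwrite(f"pics/{n}0.png",im[:,:,::-1]); c=r.get_calibration(n); print(n,c)
s=r.get_state(); print(s)
E
```

```text
pics
side {'fx': 441.30030911235787, 'fy': 441.30030911235787, 'cx': 320.43591733643376, 'cy': 237.90732366453128, 'dist': array([-0.09096164,  0.        ,  0.        ,  0.        ,  0.        ]), 'R': array([[-0.87699571, -0.48021602,  0.01646511],
       [-0.25342601,  0.43316331, -0.86495364],
       [ 0.40823252, -0.76273332, -0.5015816 ]]), 't': array([0.45925281, 0.23052439, 0.74938624])}
top {'fx': 439.1024652452102, 'fy': 439.1024652452102, 'cx': 317.66545873289607, 'cy': 238.5731653723046, 'dist': array([-0.04065708,  0.        ,  0.        ,  0.        ,  0.        ]), 'R': array([[ 2.26437666e-02, -9.99743121e-01, -9.75524707e-04],
       [-9.93146873e-01, -2.23824334e-02, -1.14709704e-01],
       [ 1.14658403e-01,  3.56629908e-03, -9.93398577e-01]]), 't': array([0.02052739, 0.54145983, 1.14038908])}
{'clock': 0.1, 'q': array([ 1.13377691,  0.6898675 , -0.19451419,  1.56619806,  0.15728924,
        0.90252789, -0.21510968]), 'qd': array([ 0.0013056 , -0.00323705, -0.00159103, -0.00323506,  0.00034163,
        0.00171296,  0.0003352 ]), 'joint_torque': array([-2.79492291e-03, -5.28503680e+01, -1.27135735e+00, -1.53839314e+01,
       -5.25608473e-02,  1.99877526e-03,  4.65710832e-05]), 'tool_pos': array([ 0.28319071, -0.55647863,  0.20392167]), 'eef_rot': array([ 8.52543412e-01, -5.22655796e-01, -7.16259514e-04, -3.69439974e-04]), 'contact_force': array([ 0.01153682, -0.18145446,  0.02362247]), 'moment': array([ 0.05553652,  0.00453737, -0.02122176]), 'opening': 1.000546300180275}
```

View pics/side0.png

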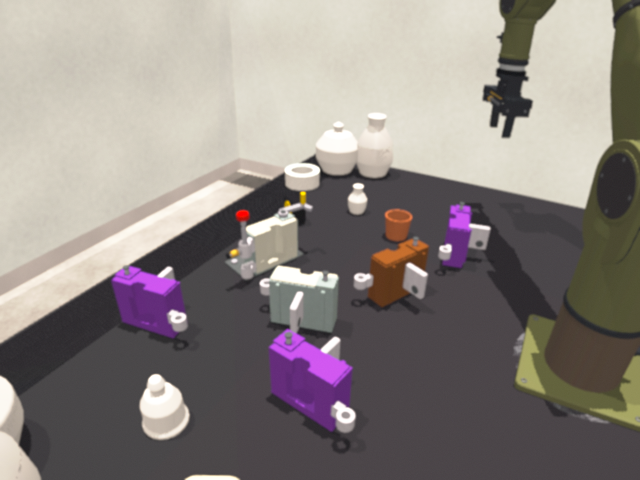

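View pics/top0.png

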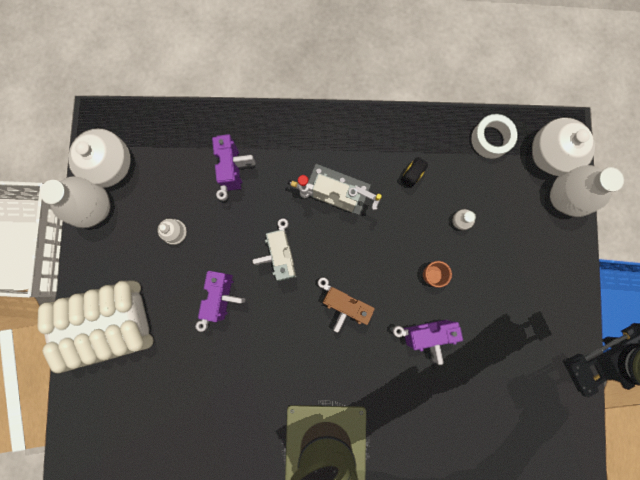

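The side view shows the fixed half near (270,240), with the red pin at (243,216) and the white loose half at (303,297). The top view shows the pin at (303,181), the latch knob near (377,197), the loose knuckle at (283,224) and the lug at (262,260). I'll zoom in.

Run:
```python
import cv2
a=cv2.imread("pics/top0.png")[150:300,230:430]; cv2.imwrite("pics/top0z.png",cv2.resize(a,None,fx=4,fy=4,interpolation=cv2.INTER_CUBIC))
a=cv2.imread("pics/side0.png")[180:340,215:355]; cv2.imwrite("pics/side0z.png",cv2.resize(a,None,fx=3.7,fy=3.7,interpolation=cv2.INTER_CUBIC))
```

```text
(no output)
```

View pics/top0z.png

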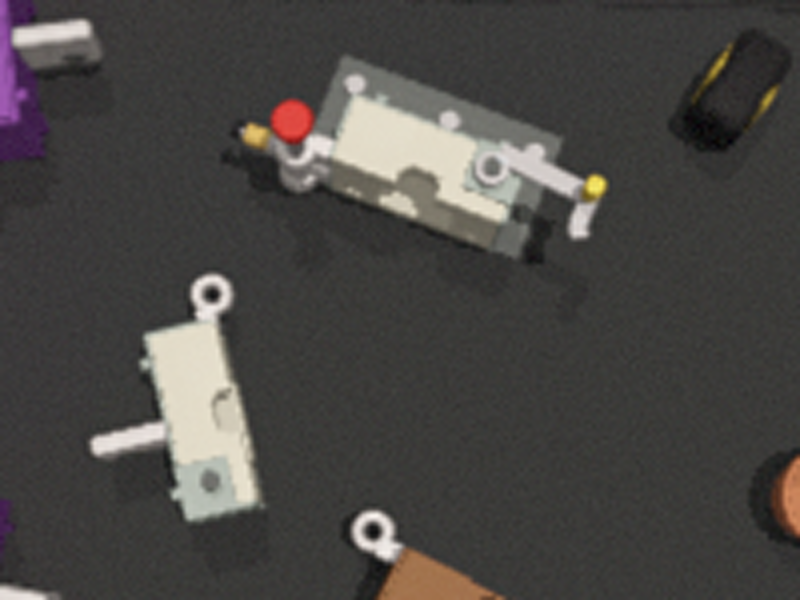

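View pics/side0z.png

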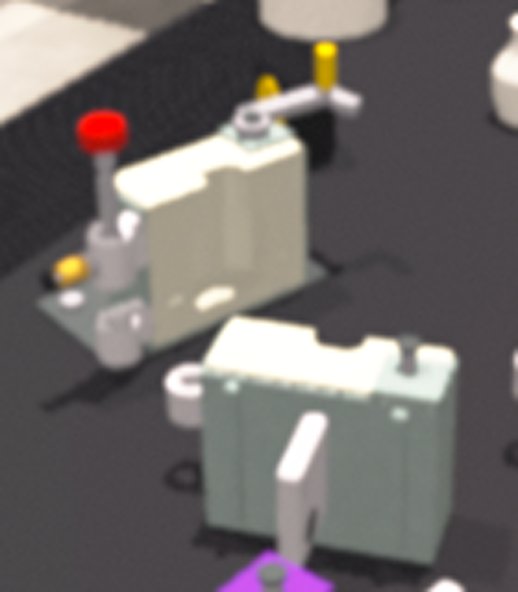

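```bash
cat > h.py <<'E'
import cv2,numpy as np
from plant import r
C={n:r.get_calibration(n) for n in("side","top")}
def ray(n,uv):
    c=C[n];K=np.array([[c['fx'],0,c['cx']],[0,c['fy'],c['cy']],[0,0,1]])
    p=cv2.undistortPoints(np.array([[uv]],float),K,c['dist'])[0,0]
    R=c['R'];o=-R.T@c['t'];d=R.T@np.array([p[0],p[1],1]);return o,d/np.linalg.norm(d)
def onz(n,uv,z):
    o,d=ray(n,uv);return o+d*(z-o[2])/d[2]
def tri(a,b):
    (o1,d1),(o2,d2)=ray("side",a),ray("top",b)
    A=np.stack([d1,-d2],1);s=np.linalg.lstsq(A,o2-o1,rcond=None)[0]
    p,q=o1+s[0]*d1,o2+s[1]*d2;return (p+q)/2,np.linalg.norm(p-q)
def proj(n,X):
    c=C[n];K=np.array([[c['fx'],0,c['cx']],[0,c['fy'],c['cy']],[0,0,1]])
    return cv2.projectPoints(np.array([X],float),cv2.Rodrigues(c['R'])[0],c['t'],K,c['dist'])[0][0,0]
def zt(u,v,ox=230,oy=150,f=4.): return ((u+.5)/f-.5+ox,(v+.5)/f-.5+oy)
def zs(u,v): return zt(u,v,215,180,3.7)
def blob(im,m,box=None,amin=5):
    n,l,s,c=cv2.connectedComponentsWithStats(m.astype(np.uint8));
    return sorted([(int(s[i][4]),c[i].round(2).tolist()) for i in range(1,n) if s[i][4]>=amin],reverse=True)
E
python3 - <<'E'
from h import *
t=cv2.imread("pics/top0.png").astype(int);s=cv2.imread("pics/side0.png").astype(int)
for n,im in(("top",t),("side",s)):
    b,g,rr=im[...,0],im[...,1],im[...,2]
    print(n,"red",blob(im,(rr>150)&(g<60)&(b<60))[:3],"yel",blob(im,(rr>120)&(g>0.6*rr)&(b<0.35*rr))[:6])
print("pivot top",onz("top",zt(492,166),.117),tri(zs(253,119),zt(492,166)))
print("lknuck",onz("top",zt(211,294),.061),tri(zs(187,376),zt(211,294)))
print("stud",onz("top",zt(210,481),.1225),tri(zs(408,341),zt(210,481)))
print("knob",onz("top",zt(596,183),.145))
print("lug out top",onz("top",zt(97,447),.088),"in",onz("top",zt(162,434),.088))
E
```

```text
top red [(12, [305.17, 182.08])] yel [(7, [409.57, 165.29])]
side red [(119, [242.18, 214.8])] yel [(68, [302.5, 196.85]), (34, [234.18, 252.29]), (24, [286.67, 202.88])]
pivot top [ 0.65250188 -0.05237044  0.117     ] (array([ 0.65183298, -0.05261243,  0.11753744]), np.float64(0.0012132865029601191))
lknuck [0.57593615 0.12569605 0.061     ] (array([0.57684669, 0.12621512, 0.06293103]), np.float64(0.002721182043221279))
stud [0.45149968 0.11737893 0.1225    ] (array([0.45196204, 0.11753595, 0.12338261]), np.float64(0.0010967834419828475))
knob [ 0.63702844 -0.11379796  0.145     ]
lug out top [0.47271602 0.1922947  0.088     ] in [0.4818796  0.15150173 0.088     ]
```

Run:
```python
from h import *
t=cv2.imread("pics/top0.png").astype(int);s=cv2.imread("pics/side0.png").astype(int)
f=lambda im:(im[...,2]>110)&(im[...,1]<0.35*im[...,2])&(im[...,0]<0.35*im[...,2])
a=blob(0,f(t))[:3];b=blob(0,f(s))[:3];print(a,b)
A=[x for x in a if abs(x[1][0]-303)<6 and abs(x[1][1]-181)<6][0][1]
P=onz("top",A,.163);print(P,tri(b[0][1],A))
H=tri(b[0][1],A)[0][:2]
H=P[:2]
piv=np.array([.6522,-.0525])
d=piv-H;print(np.linalg.norm(d),np.hypot(.122,.028))
yaw=np.arctan2(d[1],d[0])-np.arctan2(-.028,-.122);print("fixed yaw",np.degrees(yaw))
K=np.array([.5762,.1259]);S=np.array([.4517,.1174]);d=S-K
print(np.linalg.norm(d),np.hypot(.122,.024))
y2=np.arctan2(d[1],d[0])-np.arctan2(.024,-.122);print("loose yaw",np.degrees(y2))
R=lambda y:np.array([[np.cos(y),-np.sin(y)],[np.sin(y),np.cos(y)]])
for p in((-.082,.072),(-.082,.095),(-.082,.045)):print("lug",K+R(y2)@p)
k=onz("top",zt(596,183),.145)[:2]
v=R(yaw).T@(k-piv);print("knob in fixed rel pivot",v, np.hypot(*v))
print("latch ang", -np.degrees(np.arctan2(v[1],v[0])-np.arctan2(-.011,-.062)))
for nm,X in(("lkn",[*K,.061]),("stud",[*S,.1225]),("lugtop",[*(K+R(y2)@(-.082,.095)),.088]),("upk",[*H,.096]),("head",[*H,.165])):
  print(nm,proj("top",X),proj("side",X))
```

```text
[(84, [302.71, 179.85])] [(132, [242.13, 215.02])]
[0.66695873 0.07145604 0.163     ] (array([0.66762631, 0.07153769, 0.16010342]), np.float64(0.00014458876901564749))
0.12483156840850151 0.1251718818265508
fixed yaw 70.28408761126828
0.12478982330302425 0.12433824833895642
loose yaw -344.96511157331673
lug [0.4783297  0.17416391]
lug [0.47236334 0.19637658]
lug [0.4853337  0.14808817]
knob in fixed rel pivot [-0.06282271 -0.00639712] 0.06314757304238247
latch ang 4.246408245660202
lkn [282.30022357 223.02335273] [266.2832801  282.17974053]
stud [282.11895711 269.79262774] [325.367893   272.24757081]
lugtop [252.25738879 261.47701512] [292.28608309 308.34501153]
upk [303.62071339 186.3321569 ] [244.57927557 242.41669354]
head [302.68105444 179.64396078] [242.21208986 212.9051443 ]
```

```bash
cat >> h.py <<'E'
from scipy.spatial.transform import Rotation as Ro
def RT(yaw):
    c,s=np.cos(yaw),np.sin(yaw); return np.array([[c,s,0],[s,-c,0],[0,0,-1.]])
def plan(way,op,steps=None):
    """way: list of (x,y,z,yawdeg,nrows); yaw of tool x; op scalar"""
    s=r.get_state();p=s['tool_pos'].copy();R=Ro.from_quat(s['eef_rot']).as_matrix()
    y0=np.degrees(np.arctan2(R[1,0],R[0,0]));rows=[]
    print("t",round(s['clock'],2),"pos",p.round(4),"yaw",round(y0,1),"F",s['contact_force'].round(1),"op",round(s['opening'],3))
    pw=p.copy();yw=y0
    for x,y,z,yd,n in way:
        T=np.array([x,y,z]);dy=(yd-yw+180)%360-180
        for i in range(1,n+1):
            q=pw+(T-pw)*i/n;Rt=RT(np.radians(yw+dy*i/n))
            d=R.T@(q-p)*1000;w=Ro.from_matrix(R.T@Rt).as_rotvec()
            rows.append([op]+[round(v,1) for v in d]+[round(v,3) for v in w])
            p,R=q,Rt
        pw,yw=T,yd
    for k in range(0,len(rows),8):
        print(str([[ (0 if v==0 else v) for v in x] for x in rows[k:k+8]]).replace("0.0,","0,"))
    a=np.array(rows);print("max",np.abs(a).max(0),np.linalg.norm(a[:,1:4],axis=1).max(),len(rows))
E
python3 - <<'E'
from h import *
plan([(.43,-.25,.2,-30,6),(.5,.0,.2,-2,5),(.476,.182,.17,15,5)],.6)
E
```

```text
t 0.1 pos [ 0.2832 -0.5565  0.2039] yaw -63.0 F [ 0.  -0.2  0. ] op 1.001
[[0.6, np.float64(-34.4), np.float64(-45.0), np.float64(0.7), 0, np.float64(0.002), np.float64(-0.096)], [0.6, np.float64(-29.9), np.float64(-48.1), np.float64(0.7), 0, 0, np.float64(-0.096)], [0.6, np.float64(-25.2), np.float64(-50.7), np.float64(0.7), 0, 0, np.float64(-0.096)], [0.6, np.float64(-20.2), np.float64(-52.9), np.float64(0.7), 0, 0, np.float64(-0.096)], [0.6, np.float64(-15.1), np.float64(-54.6), np.float64(0.7), 0, 0, np.float64(-0.096)], [0.6, np.float64(-9.7), np.float64(-55.8), np.float64(0.7), 0, 0, np.float64(-0.096)], [0.6, np.float64(-12.9), np.float64(-50.3), 0, 0, 0, np.float64(-0.098)], [0.6, np.float64(-7.9), np.float64(-51.3), 0, 0, 0, np.float64(-0.098)]]
[[0.6, np.float64(-2.9), np.float64(-51.8), 0, 0, 0, np.float64(-0.098)], [0.6, np.float64(2.2), np.float64(-51.9), 0, 0, 0, np.float64(-0.098)], [0.6, np.float64(7.3), np.float64(-51.4), 0, 0, 0, np.float64(-0.098)], [0.6, np.float64(-6.1), np.float64(-36.2), np.float64(6.0), 0, 0, np.float64(-0.059)], [0.6, np.float64(-3.9), np.float64(-36.5), np.float64(6.0), 0, 0, np.float64(-0.059)], [0.6, np.float64(-1.7), np.float64(-36.7), np.float64(6.0), 0, 0, np.float64(-0.059)], [0.6, np.float64(0.4), np.float64(-36.7), np.float64(6.0), 0, 0, np.float64(-0.059)], [0.6, np.float64(2.6), np.float64(-36.6), np.float64(6.0), 0, 0, np.float64(-0.059)]]
max [6.00e-01 3.44e+01 5.58e+01 6.00e+00 0.00e+00 2.00e-03 9.80e-02] 56.65386129823809 16
```

{"api": "play_rows", "payload": {
  "increments": [
    [0.6, -34, -45, 0, 0, 0, -0.096],
    [0.6, -30, -48, 0, 0, 0, -0.096],
    [0.6, -25, -51, 0, 0, 0, -0.096],
    [0.6, -20, -53, 0, 0, 0, -0.096],
    [0.6, -15, -55, 0, 0, 0, -0.096],
    [0.6, -10, -56, 0, 0, 0, -0.096],
    [0.6, -13, -50, 0, 0, 0, -0.098],
    [0.6, -8, -51, 0, 0, 0, -0.098]
  ],
  "grip_force": 30
}}

```text
clock: 1.1
tool_pos: [0.4581, -0.1418, 0.201]
eef_rot: [0.988, -0.156, -0.001, -0.0]
contact_force: [1.0, -0.2, 0.3]
opening: 0.602
```

```bash
sed -i 's/\[round(v,1) for v in d\]+\[round(v,3) for v in w\]/[round(float(v),1) for v in d]+[round(float(v),3) for v in w]/' h.py
python3 - <<'E'
from h import *
plan([(.476,.0,.2,0,4),(.4763,.1819,.15,15,4)],.6)
E
```

```text
t 1.1 pos [ 0.4581 -0.1418  0.201 ] yaw -17.9 F [ 1.  -0.2  0.3] op 0.602
[[0.6, -6.7, -35.1, 0.3, 0, 0.003, -0.078], [0.6, -3.9, -35.5, 0.3, 0, 0, -0.078], [0.6, -1.1, -35.7, 0.3, 0, 0, -0.078], [0.6, 1.7, -35.7, 0.3, 0, 0, -0.078], [0.6, 0.1, -45.5, 12.5, 0, 0, -0.065], [0.6, 3.0, -45.4, 12.5, 0, 0, -0.065], [0.6, 6.0, -45.1, 12.5, 0, 0, -0.065], [0.6, 8.9, -44.6, 12.5, 0, 0, -0.065]]
max [6.00e-01 8.90e+00 4.55e+01 1.25e+01 0.00e+00 3.00e-03 7.80e-02] 47.185908913572916 8
```

{"api": "play_rows", "payload": {
  "increments": [
    [0.6, -7, -35, 0, 0, 0.003, -0.078],
    [0.6, -4, -35.5, 0, 0, 0, -0.078],
    [0.6, -1, -36, 0, 0, 0, -0.078],
    [0.6, 2, -36, 0, 0, 0, -0.078],
    [0.6, 0, -45.5, 12.5, 0, 0, -0.065],
    [0.6, 3, -45.5, 12.5, 0, 0, -0.065],
    [0.6, 6, -45, 12.5, 0, 0, -0.065],
    [0.6, 9, -44.5, 12.5, 0, 0, -0.065]
  ]
}}

```text
clock: 2.1
tool_pos: [0.4738, 0.1934, 0.1491]
eef_rot: [0.99, 0.139, 0.0, 0.0]
contact_force: [0.4, -0.9, 1.0]
opening: 0.601
```

Run:
```python
from h import *
plan([(.4763,.1819,.12,15,2),(.4763,.1819,.053,15,5),(.4763,.1819,.053,15,1)],.6)
im=r.snapshot("top")[...,::-1];cv2.imwrite("pics/t1.png",cv2.resize(im[150:350,170:400],None,fx=3,fy=3))
```

```text
t 2.1 pos [0.4738 0.1934 0.1491] yaw 15.9 F [ 0.4 -0.9  1. ] op 0.601
[[0.6, -0.4, 5.9, 14.5, 0.001, -0.001, 0.008], [0.6, -0.3, 5.9, 14.5, 0, 0, 0.008], [0.6, 0, 0, 13.4, 0, 0, 0], [0.6, 0, 0, 13.4, 0, 0, 0], [0.6, 0, 0, 13.4, 0, 0, 0], [0.6, 0, 0, 13.4, 0, 0, 0], [0.6, 0, 0, 13.4, 0, 0, 0], [0.6, 0, 0, 0, 0, 0, 0]]
max [6.00e-01 4.00e-01 5.90e+00 1.45e+01 1.00e-03 1.00e-03 8.00e-03] 15.659501907787488 8
```

View pics/t1.png

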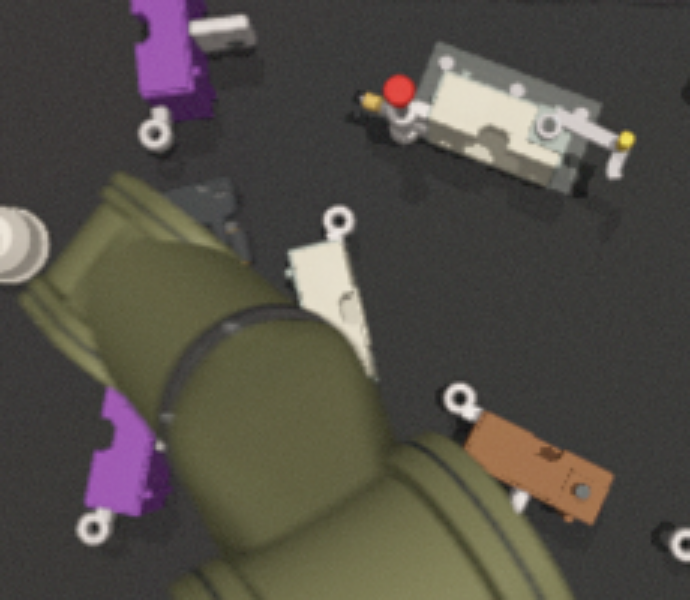

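The arm hides the lug from above; the gripper body at (200,210) runs along the jaw direction and is clear of the stud. I'll descend.

{"api": "play_rows", "payload": {
  "increments": [
    [0.6, -0.4, 6, 14.5, 0, 0, 0.008],
    [0.6, -0.4, 6, 14.5, 0, 0, 0.008],
    [0.6, 0, 0, 13.4, 0, 0, 0],
    [0.6, 0, 0, 13.4, 0, 0, 0],
    [0.6, 0, 0, 13.4, 0, 0, 0],
    [0.6, 0, 0, 13.4, 0, 0, 0],
    [0.6, 0, 0, 13.4, 0, 0, 0],
    [0.6, 0, 0, 0, 0, 0, 0]
  ]
}}

```text
clock: 3.15
tool_pos: [0.474, 0.1941, 0.0463]
eef_rot: [0.99, 0.138, -0.0, -0.004]
contact_force: [-0.1, 1.1, -0.3]
opening: 0.6
```

Run:
```python
from h import *
plan([(.4763,.1819,.053,15,8)],.6)
im=r.snapshot("side")[...,::-1];cv2.imwrite("pics/s2.png",cv2.resize(im[180:360,180:420],None,fx=3,fy=3))
```

```text
t 3.15 pos [0.474  0.1941 0.0463] yaw 15.9 F [-0.1  1.1 -0.3] op 0.6
[[0.6, -0.1, 1.5, -0.9, -0.009, -0.001, 0.002], [0.6, -0.1, 1.5, -0.8, 0, 0, 0.002], [0.6, -0.1, 1.5, -0.8, 0, 0, 0.002], [0.6, -0.1, 1.5, -0.8, 0, 0, 0.002], [0.6, -0.1, 1.5, -0.8, 0, 0, 0.002], [0.6, -0.1, 1.5, -0.8, 0, 0, 0.002], [0.6, -0.1, 1.5, -0.8, 0, 0, 0.002], [0.6, -0.1, 1.5, -0.8, 0, 0, 0.002]]
max [6.0e-01 1.0e-01 1.5e+00 9.0e-01 9.0e-03 1.0e-03 2.0e-03] 1.752141546793523 8
```

View pics/s2.png

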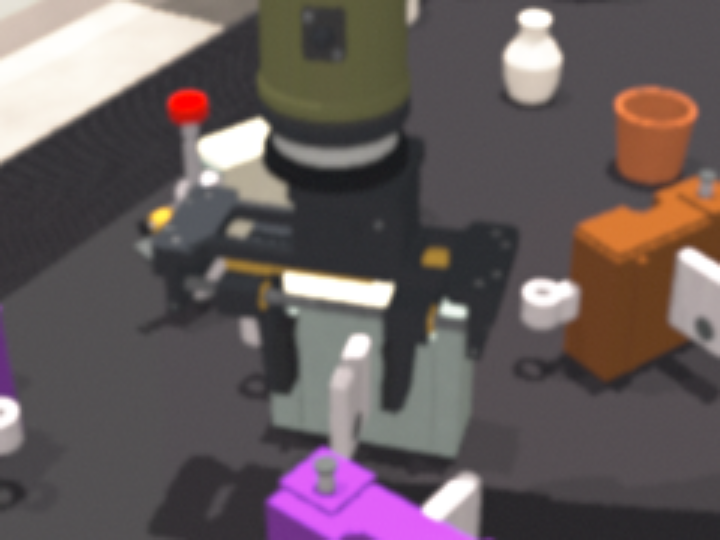

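The fingers straddle the lug, at about (350,390) in the crop, but stand about 12 mm too far out. I'll move in, then close.

{"api": "play_rows", "payload": {
  "increments": [
    [0.6, 0, 4, -2, -0.005, 0, 0.008],
    [0.6, 0, 4, -2, 0, 0, 0.004],
    [0.6, 0, 4, -1, 0, 0, 0],
    [0.6, 0, 0, 0, 0, 0, 0],
    [0, 0, 0, 0, 0, 0, 0],
    [0, 0, 0, 0, 0, 0, 0],
    [0, 0, 0, 0, 0, 0, 0],
    [0, 0, 0, 0, 0, 0, 0]
  ],
  "grip_force": 30
}}

```text
clock: 4.2
tool_pos: [0.4789, 0.1822, 0.0535]
eef_rot: [0.991, 0.132, 0.002, -0.003]
contact_force: [1.1, -0.7, 0.5]
opening: 0.171
```

Run:
```python
from h import *
s=r.get_state();p=s['tool_pos'];y=np.radians(15.03)
print(p,s['opening']*88,s['contact_force'])
d=p[:2]-np.array([.5762,.1259]);c,sn=np.cos(y),np.sin(y);print("lug coords",c*d[0]+sn*d[1],-sn*d[0]+c*d[1])
R=Ro.from_quat(s['eef_rot']).as_matrix();print(R.round(3))
```

```text
[0.47889121 0.18217021 0.05352012] 15.026924121573769 [ 1.09937323 -0.65208259  0.48437985]
lug coords -0.07938761781122233 0.07957979198203083
[[ 0.965  0.261  0.003]
 [ 0.261 -0.965  0.006]
 [ 0.005 -0.005 -1.   ]]
```

{"api": "play_rows", "payload": {
  "increments": [
    [0, 0, 0, 0, 0, 0, 0],
    [0, 0, 0, 0, 0, 0, 0],
    [0, 0, 0, 0, 0, 0, 0],
    [0, 0, 0, 0, 0, 0, 0],
    [0, 3.7, 4.6, 0, 0, 0, 0],
    [0, 6, 7, 0, 0, 0, 0],
    [0, 6, 7, 0, 0, 0, 0],
    [0, 6, 7, 0, 0, 0, 0]
  ]
}}

```text
clock: 5.2
tool_pos: [0.5065, 0.1648, 0.0542]
eef_rot: [0.991, 0.133, 0.002, -0.004]
contact_force: [0.2, 0.2, -1.1]
opening: 0.003
```

Run:
```python
from h import *
plan([(.5699,.1277,.0535,15,8)],0)
im=r.snapshot("top")[...,::-1];cv2.imwrite("pics/t3.png",cv2.resize(im[150:300,230:430],None,fx=4,fy=4,interpolation=cv2.INTER_CUBIC))
```

```text
t 5.2 pos [0.5065 0.1648 0.0542] yaw 15.3 F [ 0.2  0.2 -1.1] op 0.003
[[0, 6.4, 6.6, 0.1, -0.007, -0.005, 0.001], [0, 6.4, 6.6, 0.1, 0, 0, 0.001], [0, 6.4, 6.6, 0.1, 0, 0, 0.001], [0, 6.4, 6.6, 0.1, 0, 0, 0.001], [0, 6.4, 6.6, 0.1, 0, 0, 0.001], [0, 6.4, 6.5, 0.1, 0, 0, 0.001], [0, 6.4, 6.5, 0.1, 0, 0, 0.001], [0, 6.5, 6.5, 0.1, 0, 0, 0.001]]
max [0.0e+00 6.5e+00 6.6e+00 1.0e-01 7.0e-03 5.0e-03 1.0e-03] 9.194019795497507 8
```

View pics/t3.png

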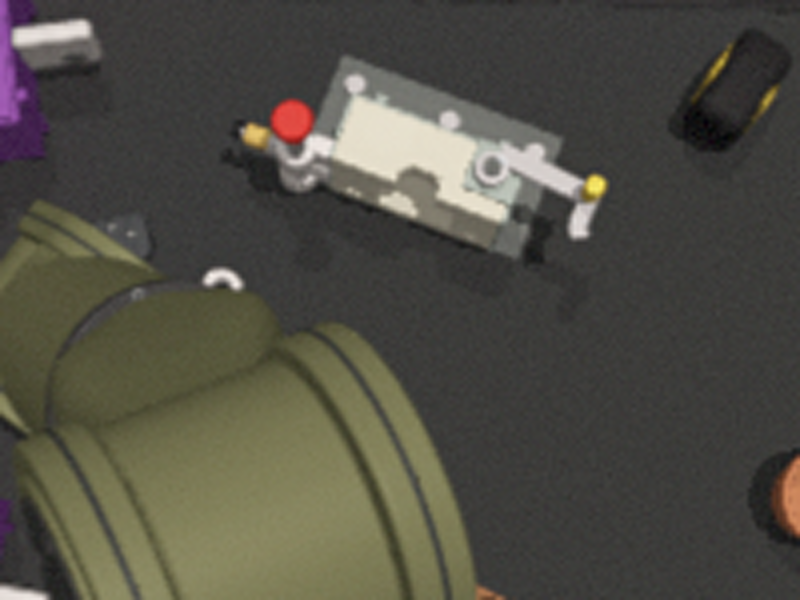

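Run:
```python
from h import *
im=r.snapshot("side")[...,::-1];cv2.imwrite("pics/s3.png",cv2.resize(im[180:360,180:420],None,fx=3,fy=3))
```

```text
(no output)
```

View pics/s3.png

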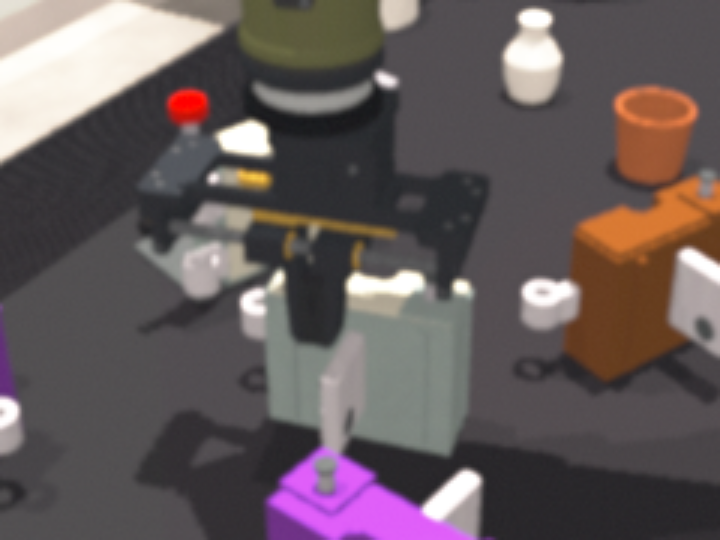

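Run:
```python
from h import *
s=r.get_state();p=s['tool_pos'];print(p,s['opening'],s['contact_force'])
f=lambda X:((proj("side",X)-[180,180])*3).round()
print("tcp crop",f(p))
g=lambda X:((proj("top",X)-[230,150])*4).round();print(g(p))
# lug measured in s3 : top outer edge
def un(u,v):return (u/3+180,v/3+180)
for q in((327,377),(362,336),(340,345)):print(onz("side",un(*q),.088))
print("knuckle",onz("top",zt(222,280),.061))
```

```text
[0.50725188 0.1638877  0.05410885] 0.003217179896820455 [ 0.22801402  1.2319494  -0.3008757 ]
tcp crop [317. 381.]
[149. 397.]
[0.481034 0.193069 0.088   ]
[0.48357797 0.14988389 0.088     ]
[0.49031629 0.16391393 0.088     ]
knuckle [0.58533927 0.11880299 0.061     ]
```

Run:
```python
from h import *
f=lambda X:((proj("side",X)-[180,180])*3).round()
a=np.radians(15.9);x=np.array([np.cos(a),np.sin(a),0])
P=np.array([.474,.1941,.0463])
print(f(P),f(P+x*.026),f(P-x*.026))
s=r.get_state();p=s['tool_pos']
for dz in(0,.01,.02,.03):print(dz,f(p+[0,0,dz]))
im=r.snapshot("side")[...,::-1];cv2.imwrite("pics/s4.png",cv2.resize(im[255:355,250:350],None,fx=6,fy=6,interpolation=cv2.INTER_CUBIC))
```

```text
[338. 438.] [295. 430.] [381. 445.]
0 [317. 381.]
0.01 [317. 368.]
0.02 [316. 355.]
0.03 [316. 341.]
```

View pics/s4.png

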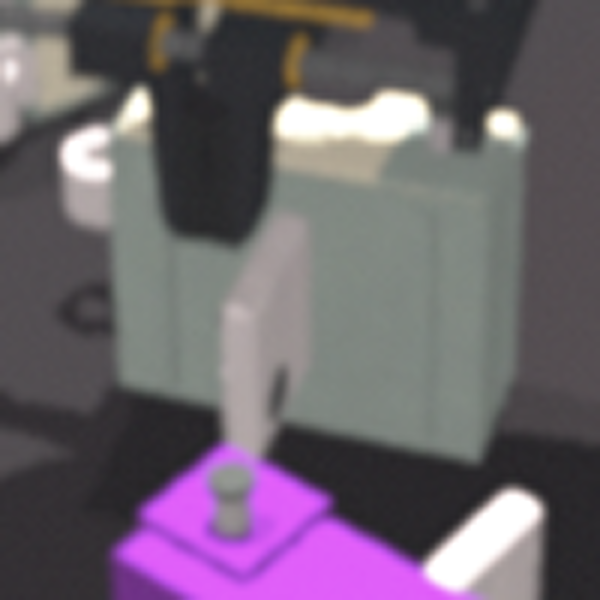

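Run:
```python
from h import *
P=np.array([.2832,-.5565,.2039]);a=np.radians(-63);x=np.array([np.cos(a),np.sin(a),0])
for n in("side","top"):print(n,proj(n,P),proj(n,P+x*.044),proj(n,P-x*.044), proj(n,P+[0,0,.03]))
im=cv2.imread("pics/side0.png");cv2.imwrite("pics/s5.png",cv2.resize(im[70:150,470:550],None,fx=7,fy=7,interpolation=cv2.INTER_CUBIC))
im=cv2.imread("pics/top0.png");cv2.imwrite("pics/t5.png",cv2.resize(im[310:410,540:640],None,fx=6,fy=6,interpolation=cv2.INTER_CUBIC))
```

```text
side [495.96262725 143.61018081] [491.03912029 138.71382672] [501.19839701 148.83139551] [498.13286797 132.97532748]
top [577.47095836 349.63674541] [594.07186219 340.79488339] [560.70071089 358.52668821] [585.4224147  351.46132822]
```

View pics/s5.png

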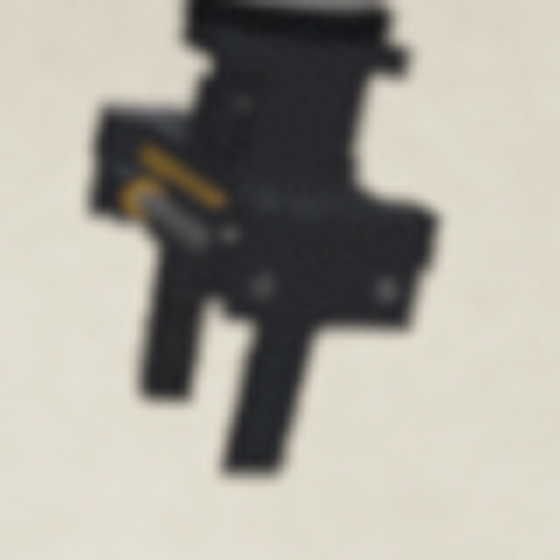

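View pics/t5.png

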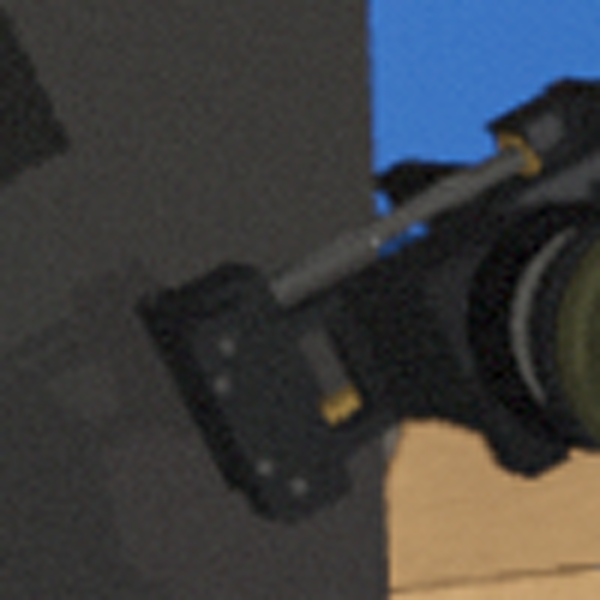

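The fingers closed on nothing. The rendered fingertips sit about 30 mm above where the reported TCP projects (start pose: predicted row 144, seen row 132; now predicted crop row 381, seen 345). I'll check the height by touching the block top, which is known to be 104 mm.

{"api": "play_rows", "payload": {
  "increments": [
    [0, 0, 0, -25, 0, 0, 0],
    [0, 0, 0, -25, 0, 0, 0],
    [0, 0, 0, -15, 0, 0, 0],
    [0, 9, 15, 0, 0, 0, 0],
    [0, 10, 16, 0, 0, 0, 0],
    [0, 0, 0, 0, 0, 0, 0],
    [0, 0, 0, 3, 0, 0, 0],
    [0, 0, 0, 3, 0, 0, 0]
  ]
}}

```text
clock: 6.35
tool_pos: [0.5323, 0.1357, 0.1109]
eef_rot: [0.991, 0.132, -0.001, -0.003]
contact_force: [0.5, 0.3, -0.1]
opening: 0.003
```

Run:
```python
from h import *
s=r.get_state();p=s['tool_pos'];print(p,s['contact_force'])
f=lambda X:((proj("side",X)-[180,180])*3).round()
print("tcp crop",f(p),f(p+[0,0,.03]))
im=r.snapshot("side")[...,::-1];cv2.imwrite("pics/s6.png",cv2.resize(im[180:360,180:420],None,fx=3,fy=3))
im=r.snapshot("top")[...,::-1];cv2.imwrite("pics/t6.png",cv2.resize(im[150:350,170:400],None,fx=3,fy=3))
print(proj("top",p),r.get_state()['q'].round(3))
```

```text
[0.53230935 0.13566243 0.11088242] [ 0.49244377  0.33503341 -0.05366538]
tcp crop [305. 269.] [304. 228.]
[276.19181488 237.38418712] [-0.064  0.756 -0.45   1.872  0.518  0.632 -0.567]
```

View pics/s6.png

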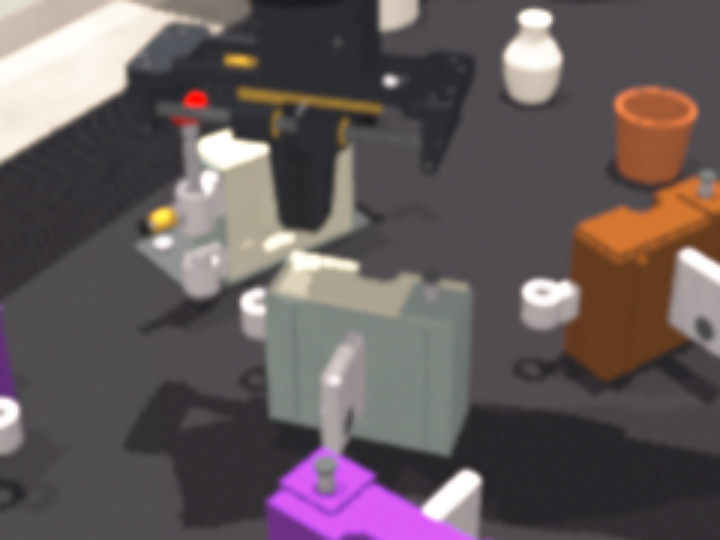

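View pics/t6.png

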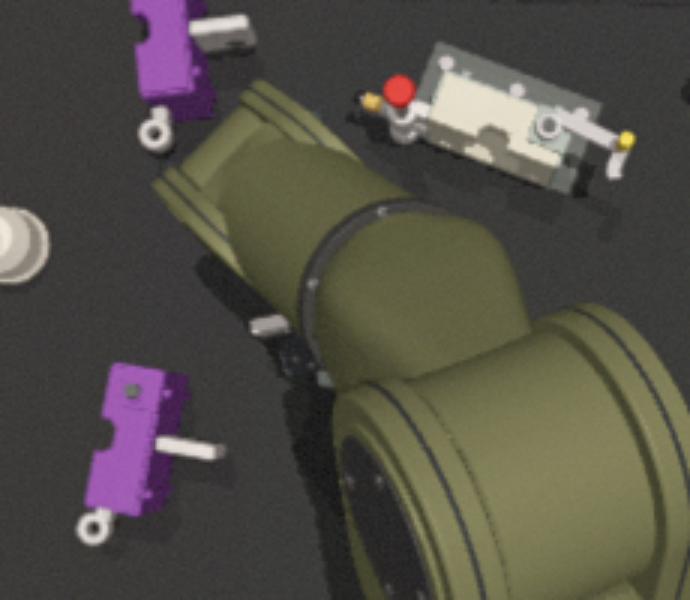

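The tip appears at (303,228), exactly where TCP + 30 mm projects. Touching the block will confirm it.

{"api": "play_rows", "payload": {
  "increments": [
    [0, 0, 0, 4, 0, 0, 0],
    [0, 0, 0, 5, 0, 0, 0],
    [0, 0, 0, 5, 0, 0, 0],
    [0, 0, 0, 4, 0, 0, 0],
    [0, 0, 0, 4, 0, 0, 0],
    [0, 0, 0, 4, 0, 0, 0],
    [0, 0, 0, 3, 0, 0, 0],
    [0, 0, 0, 2, 0, 0, 0]
  ]
}}

```text
clock: 7.45
tool_pos: [0.5315, 0.1369, 0.0777]
eef_rot: [0.991, 0.133, -0.001, -0.003]
contact_force: [-0.4, -0.4, 0.0]
opening: 0.006
```

{"api": "play_rows", "payload": {
  "increments": [
    [0, 0, 0, 2, 0, 0, 0],
    [0, 0, 0, 2, 0, 0, 0],
    [0, 0, 0, 2, 0, 0, 0],
    [0, 0, 0, 1, 0, 0, 0],
    [0, 0, 0, 1, 0, 0, 0],
    [0, 0, 0, 1, 0, 0, 0],
    [0, 0, 0, 0, 0, 0, 0],
    [0, 0, 0, 0, 0, 0, 0]
  ]
}}

```text
clock: 8.45
tool_pos: [0.5319, 0.1371, 0.0707]
eef_rot: [0.991, 0.133, -0.0, -0.002]
contact_force: [-0.4, -0.1, 0.2]
opening: 0.009
```

Run:
```python
from h import *
s=r.get_state();p=s['tool_pos'];print(p,s['contact_force'])
im=r.snapshot("side")[...,::-1];cv2.imwrite("pics/s7.png",cv2.resize(im[180:360,180:420],None,fx=3,fy=3))
```

```text
[0.53193237 0.13705506 0.07073099] [-0.42011718 -0.08485773  0.20698097]
```

View pics/s7.png

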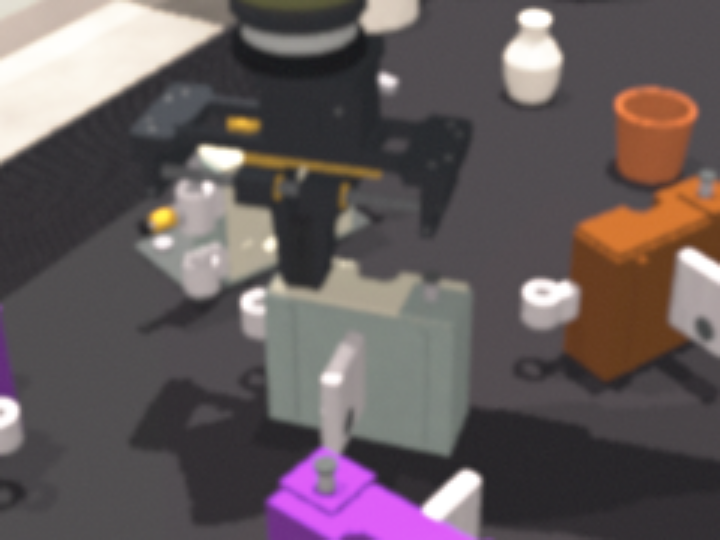

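{"api": "play_rows", "payload": {
  "increments": [
    [0, 0, 0, 1.5, 0, 0, 0],
    [0, 0, 0, 1.5, 0, 0, 0],
    [0, 0, 0, 1.5, 0, 0, 0],
    [0, 0, 0, 1.5, 0, 0, 0],
    [0, 0, 0, 1, 0, 0, 0],
    [0, 0, 0, 1, 0, 0, 0],
    [0, 0, 0, 1, 0, 0, 0],
    [0, 0, 0, 1, 0, 0, 0]
  ]
}}

```text
clock: 9.5
tool_pos: [0.5322, 0.137, 0.0703]
eef_rot: [0.991, 0.133, 0.002, 0.0]
contact_force: [-2.7, 0.2, 10.6]
opening: 0.002
```

Contact: 10.6 N with the reading at 0.0703, while the tip is at 0.104. So the true tip height is the reading plus 33.5 mm. I'll raise and re-measure the half.

{"api": "play_rows", "payload": {
  "increments": [
    [0.6, 0, 0, -20, 0, 0, 0],
    [0.6, 0, 0, -20, 0, 0, 0],
    [0.6, -20, -15, -8, 0, 0, 0],
    [0.6, -20, -15, 0, 0, 0, 0],
    [0.6, -6, -10, 0, 0, 0, 0],
    [0.6, 0, -5, 0, 0, 0, 0],
    [0.6, 0, 0, 0, 0, 0, 0],
    [0.6, 0, 0, 0, 0, 0, 0]
  ]
}}

```text
clock: 10.5
tool_pos: [0.4768, 0.1689, 0.1185]
eef_rot: [0.991, 0.132, 0.003, -0.0]
contact_force: [0.4, 0.2, -0.0]
opening: 0.603
```

Run:
```python
from h import *
s=r.get_state();p=s['tool_pos'];print(p,s['contact_force'])
im=r.snapshot("side")[...,::-1];cv2.imwrite("pics/s8.png",cv2.resize(im[240:360,240:360],None,fx=5,fy=5,interpolation=cv2.INTER_CUBIC))
im=r.snapshot("top")[...,::-1];cv2.imwrite("pics/t8.png",cv2.resize(im[150:300,230:430],None,fx=4,fy=4,interpolation=cv2.INTER_CUBIC))
```

```text
[0.47675134 0.168923   0.11846048] [ 0.43522154  0.19877238 -0.04013047]
```

View pics/s8.png

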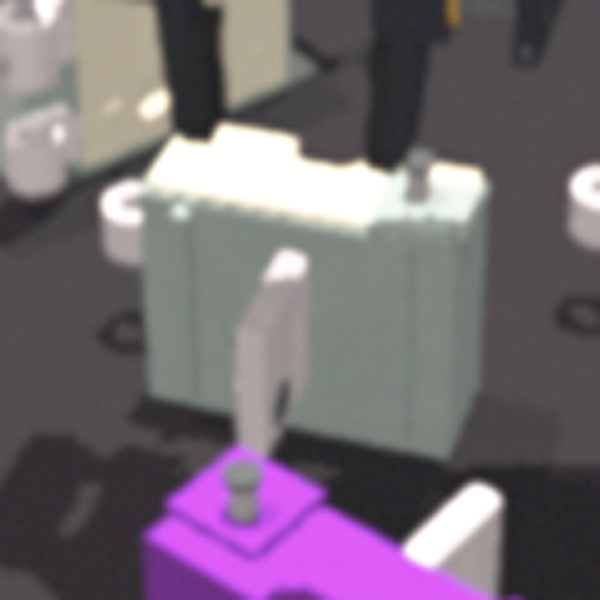

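View pics/t8.png

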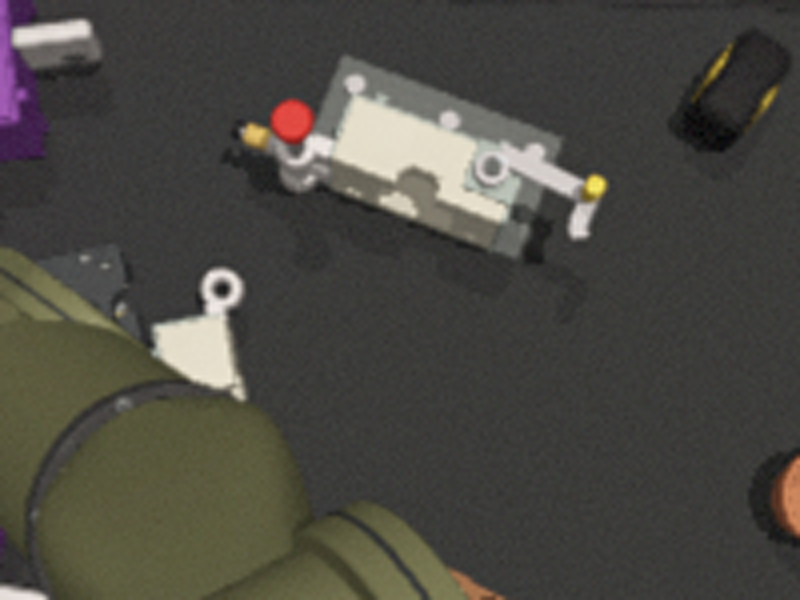

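Run:
```python
from h import *
zz=lambda u,v:zt(u,v,240,240,5.)
K1=onz("top",zt(222,290),.061);S1=onz("side",zz(421,156),.1225)
print(K1,S1,"side knuckle",onz("side",zz(131,198),.061))
S0=onz("side",zs(408,341),.1225);print("S0 side",S0)
K=K1[:2];S=S1[:2]+(np.array([.4515,.1174])-S0[:2])
d=S-K;print("len",np.hypot(*d));y=np.arctan2(d[1],d[0])-np.arctan2(.024,-.122);print(np.degrees(y)+360)
c,s_=np.cos(y),np.sin(y);R=np.array([[c,-s_],[s_,c]])
for p in((-.082,.080),(-.082,.072),(-.082,.095),(-.082,.045)):
    q=K+R@p;print(p,q,(proj("side",[*q,.088])-[240,240])*5)
p=r.get_state()['tool_pos'];print("tip",(proj("side",p+[0,0,.0335])-[240,240])*5)
```

```text
[0.57873525 0.11859563 0.061     ] [0.45626585 0.11479591 0.1225    ] side knuckle [0.5827201  0.11814806 0.061     ]
S0 side [0.45307669 0.11657019 0.1225    ]
len 0.12408164383267223
12.50069906804066
(-0.082, 0.08) [0.48136307 0.17895007] [265.85379677 305.80363215]
(-0.082, 0.072) [0.48309468 0.17113972] [273.37134819 292.23210457]
(-0.082, 0.095) [0.4781163  0.19359447] [251.41182328 331.87408814]
(-0.082, 0.045) [0.48893888 0.1447798 ] [297.83897215 248.0559438 ]
tip [290.74557283 142.94328686]
```

Run:
```python
from h import *
plan([(.4814,.1789,.10,12.5,2),(.4814,.1789,.1,12.5,1),(.4814,.1789,.0195,12.5,5)],.6)
```

```text
t 10.6 pos [0.4766 0.1689 0.1185] yaw 15.2 F [-0.   0.9 -0. ] op 0.599
[[0.6, 3.6, -4.2, 9.3, 0.001, -0.006, 0.023], [0.6, 3.5, -4.3, 9.2, 0, 0, 0.023], [0.6, 0, 0, 0, 0, 0, 0], [0.6, 0, 0, 16.1, 0, 0, 0], [0.6, 0, 0, 16.1, 0, 0, 0], [0.6, 0, 0, 16.1, 0, 0, 0], [0.6, 0, 0, 16.1, 0, 0, 0], [0.6, 0, 0, 16.1, 0, 0, 0]]
max [6.00e-01 3.60e+00 4.30e+00 1.61e+01 1.00e-03 6.00e-03 2.30e-02] 16.1 8
```

{"api": "play_rows", "payload": {
  "increments": [
    [0.6, 3.6, -4.3, 8, 0, -0.006, 0.023],
    [0.6, 3.6, -4.3, 8, 0, 0, 0.023],
    [0.6, 0, 0, 14, 0, 0, 0],
    [0.6, 0, 0, 14, 0, 0, 0],
    [0.6, 0, 0, 14, 0, 0, 0],
    [0.6, 0, 0, 14, 0, 0, 0],
    [0.6, 0, 0, 10, 0, 0, 0],
    [0.6, 0, 0, 5, 0, 0, 0]
  ]
}}

```text
clock: 11.6
tool_pos: [0.4816, 0.1789, 0.0243]
eef_rot: [0.994, 0.107, -0.001, 0.001]
contact_force: [0.6, 0.4, -0.0]
opening: 0.601
```

Run:
```python
from h import *
plan([(.4814,.1789,.0195,12.5,2)],.6)
im=r.snapshot("side")[...,::-1];cv2.imwrite("pics/s9.png",cv2.resize(im[180:360,180:420],None,fx=3,fy=3))
```

```text
t 11.6 pos [0.4816 0.1789 0.0243] yaw 12.3 F [ 0.6  0.4 -0. ] op 0.601
[[0.6, -0.1, 0, 2.4, 0.001, 0.002, -0.002], [0.6, -0.1, 0, 2.4, 0, 0, -0.002]]
max [6.0e-01 1.0e-01 0.0e+00 2.4e+00 1.0e-03 2.0e-03 2.0e-03] 2.4020824298928627 2
```

View pics/s9.png

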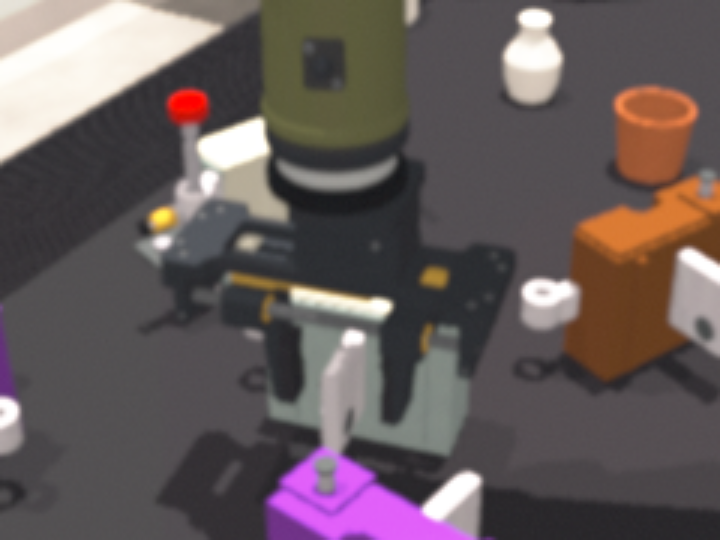

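The lug at (345,390) stands between the fingers. Closing.

{"api": "play_rows", "payload": {
  "increments": [
    [0, 0, 0, 3, 0, 0, 0],
    [0, 0, 0, 0, 0, 0, 0],
    [0, 0, 0, 0, 0, 0, 0],
    [0, 0, 0, 0, 0, 0, 0],
    [0, 0, 0, 0, 0, 0, 0],
    [0, 0, 0, 0, 0, 0, 0],
    [0, 0, 0, 0, 0, 0, 0],
    [0, 0, 0, 0, 0, 0, 0]
  ],
  "grip_force": 25
}}

```text
clock: 12.65
tool_pos: [0.4826, 0.1794, 0.0218]
eef_rot: [0.994, 0.107, 0.0, 0.0]
contact_force: [-0.2, -0.9, -1.2]
opening: 0.136
```

Run:
```python
from h import *
plan([(.4814,.1789,.0195,12.5,2)],.6)
im=r.snapshot("top")[...,::-1];cv2.imwrite("pics/t10.png",cv2.resize(im[150:300,230:430],None,fx=4,fy=4,interpolation=cv2.INTER_CUBIC))
im=r.snapshot("side")[...,::-1];cv2.imwrite("pics/s10.png",cv2.resize(im[180:360,180:420],None,fx=3,fy=3))
```

```text
t 12.65 pos [0.4826 0.1794 0.0218] yaw 12.3 F [-0.2 -0.9 -1.2] op 0.136
[[0.6, -0.6, 0.1, 1.2, 0, 0, -0.002], [0.6, -0.6, 0.1, 1.2, 0, 0, -0.002]]
max [0.6   0.6   0.1   1.2   0.    0.    0.002] 1.3453624047073711 2
```

View pics/t10.png

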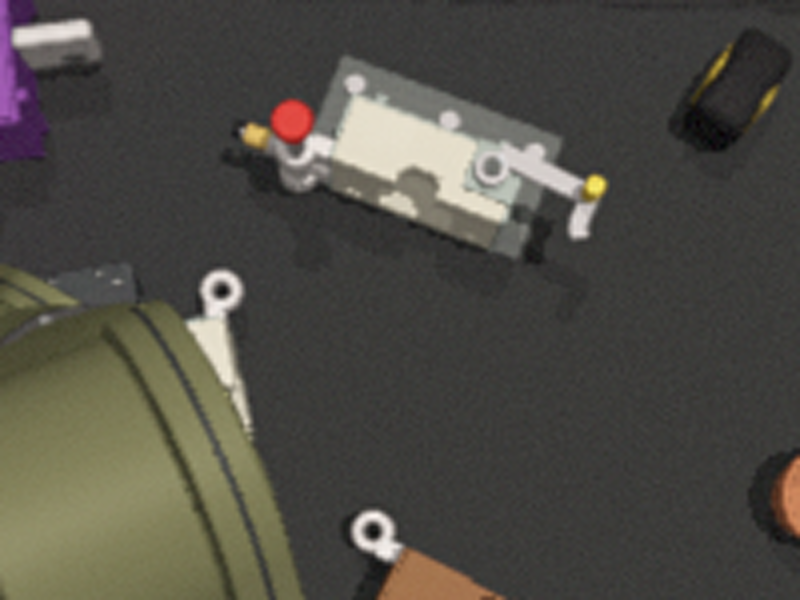

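View pics/s10.png

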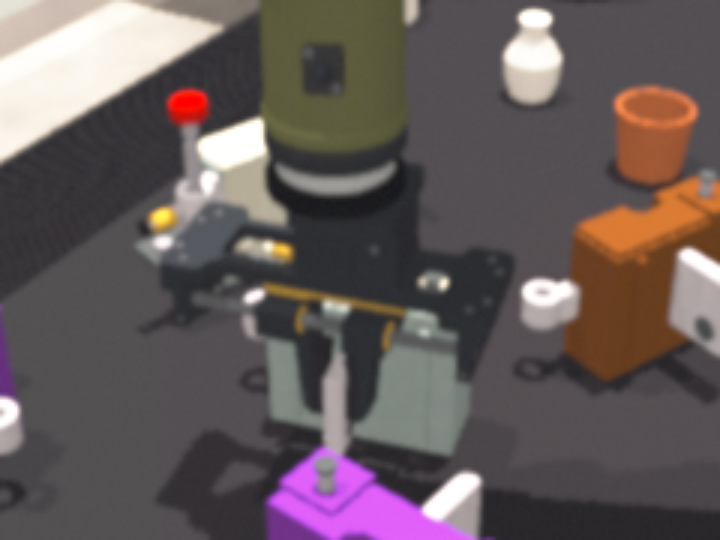

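The lug is gripped (opening 0.136 ≈ 12 mm) and the knuckle is at t10 (221,291). I'll move the half toward the hinge.

Run:
```python
from h import *
k=onz("top",zt(221.5,290.5),.061);print(k)
plan([(.5711-.0177,.1321+.0095,.0222,12.3,9),(.5711,.1321,.0222,12.3,3)],0)
```

```text
[0.57839801 0.11891184 0.061     ]
t 12.75 pos [0.4826 0.1794 0.0218] yaw 12.3 F [ 0.9  0.5 -1.4] op 0.132
[[0, 6.8, 5.8, 0, 0, 0, 0], [0, 6.8, 5.8, 0, 0, 0, 0], [0, 6.8, 5.8, 0, 0, 0, 0], [0, 6.8, 5.8, 0, 0, 0, 0], [0, 6.8, 5.8, 0, 0, 0, 0], [0, 6.8, 5.8, 0, 0, 0, 0], [0, 6.8, 5.8, 0, 0, 0, 0], [0, 6.8, 5.8, 0, 0, 0, 0]]
[[0, 6.8, 5.8, 0, 0, 0, 0], [0, 5.1, 4.4, 0, 0, 0, 0], [0, 5.1, 4.4, 0, 0, 0, 0], [0, 5.1, 4.4, 0, 0, 0, 0]]
max [0.  6.8 5.8 0.  0.  0.  0. ] 8.937561188601732 12
```

{"api": "play_rows", "payload": {
  "increments": [
    [0, 5, 4, 0, 0, 0, 0],
    [0, 7, 6, 0, 0, 0, 0],
    [0, 7, 6, 0, 0, 0, 0],
    [0, 7, 6, 0, 0, 0, 0],
    [0, 7, 6, 0, 0, 0, 0],
    [0, 7, 6, 0, 0, 0, 0],
    [0, 5, 4, 0, 0, 0, 0],
    [0, 0, 0, 0, 0, 0, 0]
  ]
}}

```text
clock: 13.75
tool_pos: [0.5378, 0.1492, 0.0218]
eef_rot: [0.994, 0.106, -0.001, 0.0]
contact_force: [0.9, 0.6, 0.6]
opening: 0.133
```

Run:
```python
from h import *
im=r.snapshot("top")[...,::-1];cv2.imwrite("pics/t11.png",cv2.resize(im[150:300,230:430],None,fx=4,fy=4,interpolation=cv2.INTER_CUBIC))
plan([(.5711,.1321,.0222,12.3,8)],0)
```

```text
t 13.8 pos [0.5377 0.1492 0.0218] yaw 12.2 F [ 0.4 -0.9 -1.2] op 0.132
[[0, 3.6, 3.0, -0.1, 0, 0.001, 0], [0, 3.6, 3.0, -0.1, 0, 0, 0], [0, 3.6, 3.0, -0.1, 0, 0, 0], [0, 3.6, 3.0, -0.1, 0, 0, 0], [0, 3.6, 3.0, -0.1, 0, 0, 0], [0, 3.6, 3.0, -0.1, 0, 0, 0], [0, 3.6, 3.0, -0.1, 0, 0, 0], [0, 3.6, 3.0, -0.1, 0, 0, 0]]
max [0.0e+00 3.6e+00 3.0e+00 1.0e-01 0.0e+00 1.0e-03 0.0e+00] 4.687216658103186 8
```

View pics/t11.png

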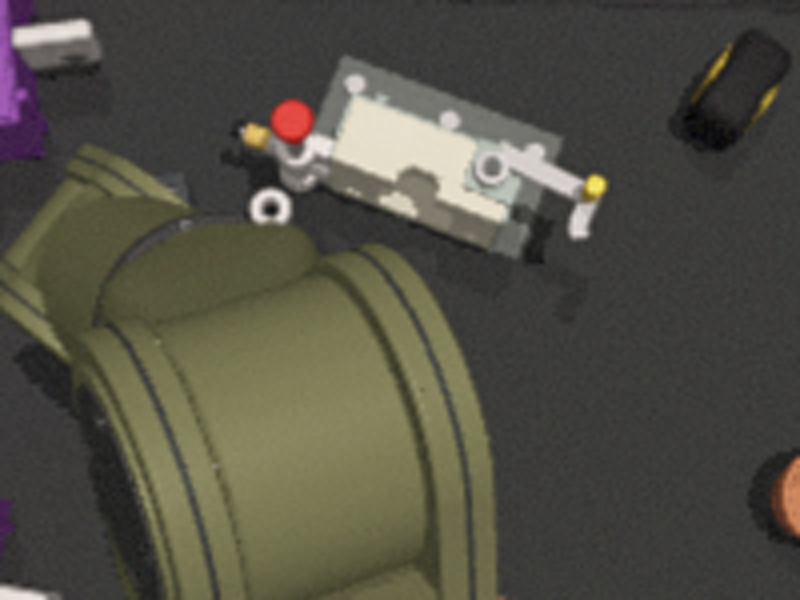

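Run:
```python
from h import *
k=onz("top",zt(270.5,207),.061);print(k)
H=np.array([.6670,.0715]);d=H-k[:2];p=r.get_state()['tool_pos'];print(d)
plan([(p[0]+d[0],p[1]+d[1],.0218,12.2,8)],0)
print((proj("top",[*H,.061])-[230,150])*4+1.5)
```

```text
[0.63453142 0.08847986 0.061     ]
[ 0.03246858 -0.01697986]
t 13.8 pos [0.5377 0.1492 0.0218] yaw 12.2 F [ 0.4 -0.9 -1.2] op 0.132
[[0, 3.5, 2.9, 0, 0, 0.001, 0], [0, 3.5, 2.9, 0, 0, 0, 0], [0, 3.5, 2.9, 0, 0, 0, 0], [0, 3.5, 2.9, 0, 0, 0, 0], [0, 3.5, 2.9, 0, 0, 0, 0], [0, 3.5, 2.9, 0, 0, 0, 0], [0, 3.5, 2.9, 0, 0, 0, 0], [0, 3.5, 2.9, 0, 0, 0, 0]]
max [0.0e+00 3.5e+00 2.9e+00 0.0e+00 0.0e+00 1.0e-03 0.0e+00] 4.545327270945404 8
[297.65482931 159.12807397]
```

{"api": "play_rows", "payload": {
  "increments": [
    [0, 4, 3.3, 0, 0, 0, 0],
    [0, 4, 3.3, 0, 0, 0, 0],
    [0, 4, 3.3, 0, 0, 0, 0],
    [0, 4, 3.3, 0, 0, 0, 0],
    [0, 4, 3.3, 0, 0, 0, 0],
    [0, 4, 3.3, 0, 0, 0, 0],
    [0, 3, 2.5, 0, 0, 0, 0],
    [0, 0, 0, 0, 0, 0, 0]
  ]
}}

```text
clock: 14.8
tool_pos: [0.5698, 0.1329, 0.0218]
eef_rot: [0.994, 0.107, -0.001, 0.0]
contact_force: [0.1, -0.5, 1.3]
opening: 0.134
```

Run:
```python
from h import *
plan([(.5701,.1322,.0218,12.2,2)],0)
im=r.snapshot("top")[...,::-1];cv2.imwrite("pics/t12.png",cv2.resize(im[150:250,260:380],None,fx=6,fy=6,interpolation=cv2.INTER_CUBIC))
im=r.snapshot("side")[...,::-1];cv2.imwrite("pics/s12.png",cv2.resize(im[190:300,210:330],None,fx=5,fy=5,interpolation=cv2.INTER_CUBIC))
```

```text
t 14.8 pos [0.5698 0.1329 0.0218] yaw 12.3 F [ 0.1 -0.5  1.3] op 0.134
[[0, 0.1, 0.4, 0, 0, 0.003, 0.001], [0, 0.1, 0.4, 0, 0, 0, 0.001]]
max [0.    0.1   0.4   0.    0.    0.003 0.001] 0.4123105625617661 2
```

View pics/t12.png

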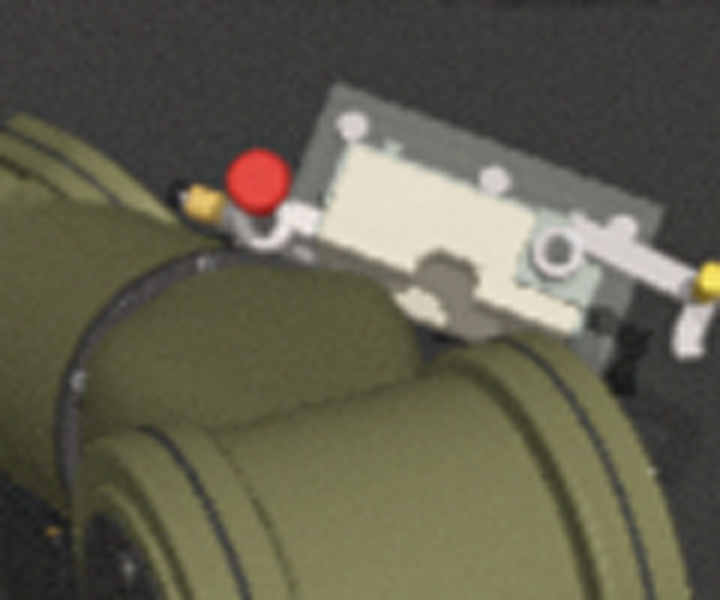

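View pics/s12.png

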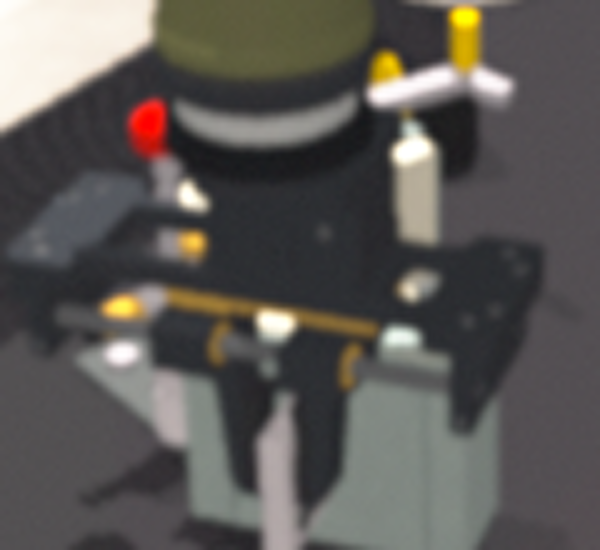

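{"api": "play_rows", "payload": {
  "increments": [
    [0, 0, 0.7, 0, 0, 0, 0],
    [0, 0, 0, 0, 0, 0, 0],
    [0.4, 0, 0, 0, 0, 0, 0],
    [0.4, 0, 0, 0, 0, 0, 0],
    [0.4, 0, 0, 0, 0, 0, 0],
    [0.4, 0, 0, -30, 0, 0, 0],
    [0.2, 0, 0, -50, 0, 0, 0],
    [0, -30, -40, -40, 0, 0, 0]
  ]
}}

```text
clock: 15.9
tool_pos: [0.5339, 0.16, 0.1403]
eef_rot: [0.995, 0.104, -0.004, 0.002]
contact_force: [0.7, 1.3, 1.0]
opening: 0.197
```

{"api": "play_rows", "payload": {
  "increments": [
    [0, -40, -40, -20, 0, 0, 0],
    [0, -20, -40, -20, 0, 0, 0],
    [0, 0, 0, 0, 0, 0, 0],
    [0, 0, 0, 0, 0, 0, 0],
    [0, 0, 0, 0, 0, 0, 0],
    [0, 0, 0, 0, 0, 0, 0],
    [0, 0, 0, 0, 0, 0, 0],
    [0, 0, 0, 0, 0, 0, 0]
  ]
}}

```text
clock: 16.9
tool_pos: [0.4579, 0.2272, 0.1833]
eef_rot: [0.995, 0.103, -0.002, 0.002]
contact_force: [0.8, -0.7, 0.0]
opening: 0.005
```

Run:
```python
from h import *
im=r.snapshot("top")[...,::-1];cv2.imwrite("pics/t13.png",cv2.resize(im[150:280,230:390],None,fx=5,fy=4.6,interpolation=cv2.INTER_CUBIC))
im=r.snapshot("side")[...,::-1];cv2.imwrite("pics/s13.png",cv2.resize(im[190:310,210:330],None,fx=5,fy=5,interpolation=cv2.INTER_CUBIC));cv2.imwrite("pics/s13f.png",im)
plan([(.57,.132,.2,12,2)],0)
```

```text
t 17.0 pos [0.4578 0.2274 0.1834] yaw 11.8 F [0.6 0.1 0.4] op 0.006
[[0, 45.1, 58.2, -8.3, 0.003, 0.003, -0.001], [0, 45.0, 58.2, -8.3, 0, 0, -0.002]]
max [0.00e+00 4.51e+01 5.82e+01 8.30e+00 3.00e-03 3.00e-03 2.00e-03] 74.09547894439984 2
```

View pics/t13.png

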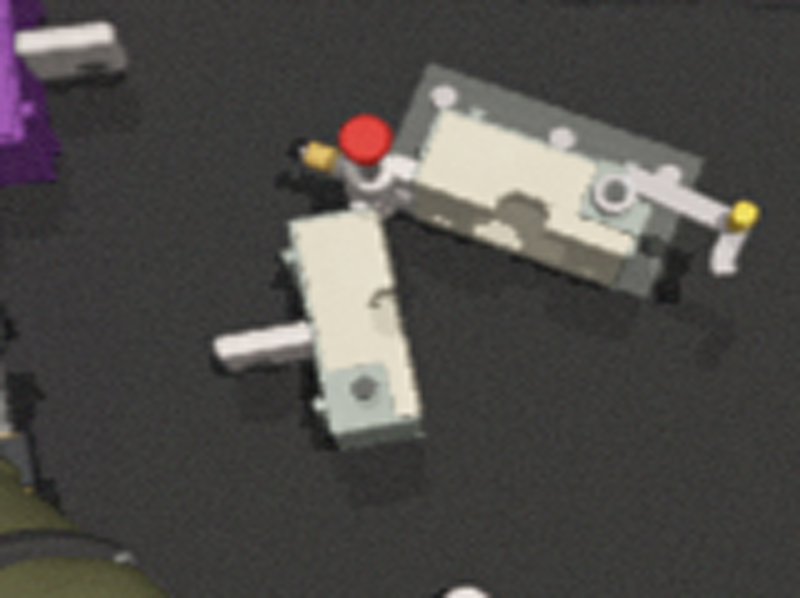

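View pics/s13.png

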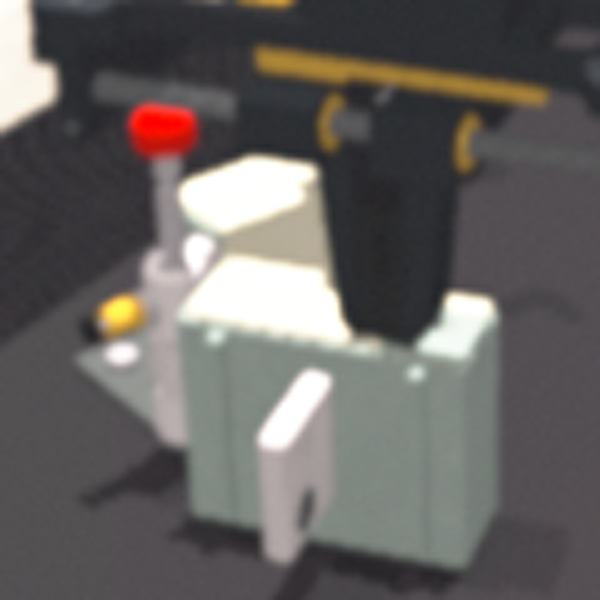

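Run:
```python
from h import *
z=lambda u,v:((u+.5)/5-.5+230,(v+.5)/4.6-.5+150)
S=onz("top",z(364,388),.1225)
print("stud",S)
H=np.array([.667,.0715]);d=S[:2]-H;print(np.hypot(*d),"yaw if at H",np.degrees(np.arctan2(d[1],d[0])-np.arctan2(.024,-.122))%360)
# block back edge/top: lug outer mid & inner mid
lo=onz("top",z(218,350),.088);li=onz("top",z(308,335),.088);e=lo-li;print(lo,li,"yaw lug",np.degrees(np.arctan2(e[1],e[0]))-90)
# block top edges z=.104: front-left corner(293,220), back(335,440) ; right edge (385,212)-(420,435)
a=onz("top",z(293,222),.104);b=onz("top",z(338,432),.104);e=a-b;print("yaw edge",np.degrees(np.arctan2(e[1],e[0])))
a=onz("top",z(378,208),.104);b=onz("top",z(418,412),.104);e=a-b;print("yaw edge",np.degrees(np.arctan2(e[1],e[0])))
for y in(11.5,12.5,13.5):
    t=np.radians(y);R=np.array([[np.cos(t),-np.sin(t)],[np.sin(t),np.cos(t)]]);print(y,"K",S[:2]+R@(.122,-.024))
f=lambda X:((proj("side",X)-[210,190])*5).round()
t=np.array([-.877,-.48])
for zz in(.096,.064,.061,.039,.036,.012):
    X=np.array([*H,zz]);c=r.get_calibration("side")['R'][0][:2];c=c/np.linalg.norm(c);print(zz,f([*(H+c*.013),zz]),f([*(H-c*.013),zz]))
```

```text
stud [0.54090801 0.07025614 0.1225    ]
0.1260981207689527 yaw if at H 11.694374542771357
[0.56476505 0.14655755 0.088     ] [0.57418224 0.10093677 0.088     ] yaw lug 11.663368575060076
yaw edge 12.69851720009502
yaw edge 11.525829664178639
11.5 K [0.66524366 0.07106084]
12.5 K [0.66521068 0.07323067]
13.5 K [0.66513983 0.0753996 ]
0.096 [204. 263.] [142. 262.]
0.064 [209. 327.] [148. 326.]
0.061 [209. 333.] [148. 332.]
0.039 [212. 376.] [152. 375.]
0.036 [213. 382.] [153. 381.]
0.012 [216. 428.] [157. 427.]
```

Run:
```python
from h import *
im=cv2.imread("pics/s13f.png");cv2.imwrite("pics/s13z.png",cv2.resize(im[235:285,230:265],None,fx=14,fy=12,interpolation=cv2.INTER_CUBIC))
```

```text
(no output)
```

View pics/s13z.png

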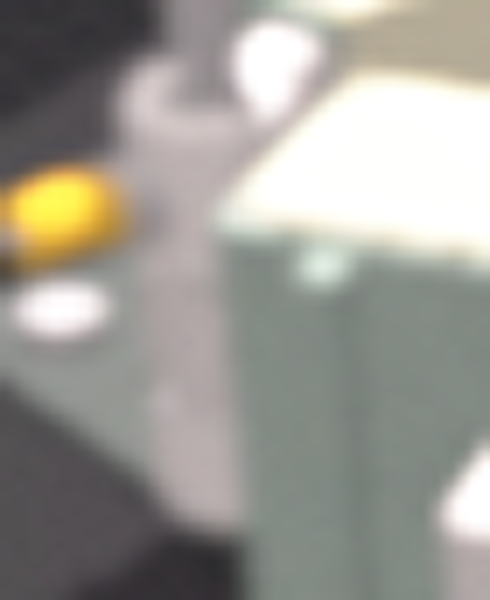

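The column of knuckles looks continuous in the side view, with the left edge running smoothly from about 125 to 155. The lug and block edges give a yaw of about 12°, and the knuckle is within about 2 mm of the axis. Next I go above the pin.

Run:
```python
from h import *
plan([(.667,.0715,.17,12,7),(.667,.0715,.17,12,1)],0)
```

```text
t 17.0 pos [0.4578 0.2274 0.1834] yaw 11.8 F [0.6 0.1 0.4] op 0.006
[[0, 24.7, 27.9, 1.9, 0.003, 0.003, 0], [0, 24.7, 27.9, 1.9, 0, 0, 0], [0, 24.7, 27.9, 1.9, 0, 0, 0], [0, 24.6, 28.0, 1.9, 0, 0, 0], [0, 24.6, 28.0, 1.9, 0, 0, 0], [0, 24.6, 28.0, 1.9, 0, 0, 0], [0, 24.6, 28.0, 1.9, 0, 0, 0], [0, 0, 0, 0, 0, 0, 0]]
max [0.00e+00 2.47e+01 2.80e+01 1.90e+00 3.00e-03 3.00e-03 0.00e+00] 37.319833868869246 8
```

{"api": "play_rows", "payload": {
  "increments": [
    [0, 25, 28, 2, 0, 0, 0],
    [0, 25, 28, 2, 0, 0, 0],
    [0, 25, 28, 2, 0, 0, 0],
    [0, 25, 28, 2, 0, 0, 0],
    [0, 25, 28, 2, 0, 0, 0],
    [0, 25, 28, 2, 0, 0, 0],
    [0, 16, 18, 2, 0, 0, 0],
    [0, 0, 0, 0, 0, 0, 0]
  ]
}}

```text
clock: 18.0
tool_pos: [0.6643, 0.0763, 0.1682]
eef_rot: [0.995, 0.105, -0.002, 0.001]
contact_force: [0.4, 0.2, -0.3]
opening: 0.006
```

Run:
```python
from h import *
plan([(.667,.0715,.14,12,4)],0)
im=r.snapshot("side")[...,::-1];cv2.imwrite("pics/s14.png",cv2.resize(im[120:310,180:340],None,fx=3.5,fy=3,interpolation=cv2.INTER_CUBIC))
```

```text
t 18.0 pos [0.6643 0.0763 0.1682] yaw 12.0 F [ 0.4  0.2 -0.3] op 0.006
[[0, 0.4, 1.3, 7.0, 0.002, 0.004, 0], [0, 0.4, 1.3, 7.0, 0, 0, 0], [0, 0.4, 1.3, 7.0, 0, 0, 0], [0, 0.4, 1.3, 7.0, 0, 0, 0]]
max [0.0e+00 4.0e-01 1.3e+00 7.0e+00 2.0e-03 4.0e-03 0.0e+00] 7.130918594402828 4
```

View pics/s14.png

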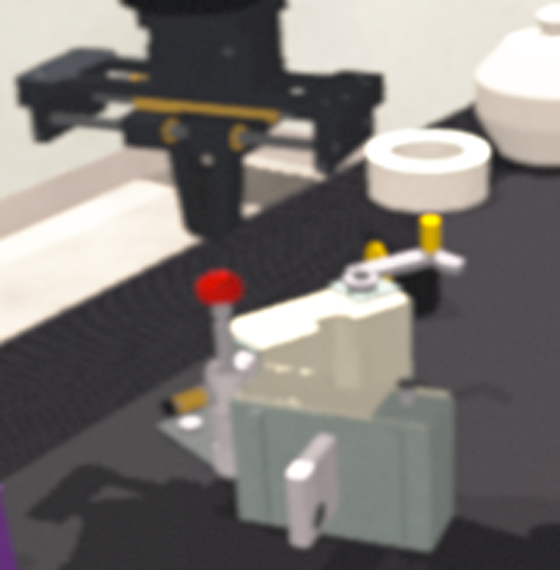

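The finger tip at (212,235) stands just above the head at (220,285). I'll correct sideways and press down.

{"api": "play_rows", "payload": {
  "increments": [
    [0, 0.8, 2.6, 8, 0, 0.003, 0],
    [0, 0.8, 2.6, 8, 0, 0, 0],
    [0, 0, 0, 8, 0, 0, 0],
    [0, 0, 0, 5, 0, 0, 0],
    [0, 0, 0, 4, 0, 0, 0],
    [0, 0, 0, 4, 0, 0, 0],
    [0, 0, 0, 4, 0, 0, 0],
    [0, 0, 0, 4, 0, 0, 0]
  ]
}}

```text
clock: 19.05
tool_pos: [0.6653, 0.0775, 0.1242]
eef_rot: [0.994, 0.108, 0.002, -0.001]
contact_force: [-2.0, -0.6, 11.7]
opening: 0.006
```

Run:
```python
from h import *
plan([(.667,.0715,.0765,12,8)],0)
im=r.snapshot("side")[...,::-1];cv2.imwrite("pics/s15.png",cv2.resize(im[120:310,180:340],None,fx=3.5,fy=3,interpolation=cv2.INTER_CUBIC))
```

```text
t 19.05 pos [0.6653 0.0775 0.1242] yaw 12.4 F [-2.  -0.6 11.7] op 0.006
[[0, 0, 0.8, 6.0, -0.001, -0.003, 0.001], [0, 0, 0.8, 6.0, 0, 0, 0.001], [0, 0, 0.8, 6.0, 0, 0, 0.001], [0, 0, 0.8, 6.0, 0, 0, 0.001], [0, 0, 0.8, 6.0, 0, 0, 0.001], [0, 0, 0.8, 6.0, 0, 0, 0.001], [0, 0, 0.8, 6.0, 0, 0, 0.001], [0, 0, 0.8, 6.0, 0, 0, 0.001]]
max [0.e+00 0.e+00 8.e-01 6.e+00 1.e-03 3.e-03 1.e-03] 6.053098380168622 8
```

View pics/s15.png

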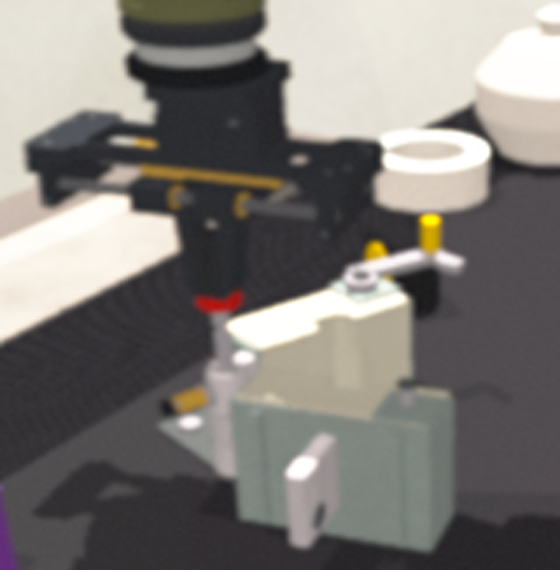

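The head has gone down (now at row 303) with 11.7 N. Continuing.

{"api": "play_rows", "payload": {
  "increments": [
    [0, 0, 0.5, 6, 0, 0, 0],
    [0, 0, 0.5, 6, 0, 0, 0],
    [0, 0, 0.5, 6, 0, 0, 0],
    [0, 0, 0.5, 6, 0, 0, 0],
    [0, 0, 0.5, 6, 0, 0, 0],
    [0, 0, 0.5, 5, 0, 0, 0],
    [0, 0, 0, 4, 0, 0, 0],
    [0, 0, 0, 3, 0, 0, 0]
  ]
}}

```text
clock: 20.1
tool_pos: [0.6697, 0.0782, 0.0953]
eef_rot: [0.994, 0.108, 0.008, -0.001]
contact_force: [-2.1, -0.8, 7.4]
opening: 0.001
```

{"api": "play_rows", "payload": {
  "increments": [
    [0, 0, 0, 5, 0, 0, 0],
    [0, -0.5, 0.5, 5, 0, 0, 0],
    [0, -0.5, 0.5, 5, 0, 0, 0],
    [0, 0, 0, 5, 0, 0, 0],
    [0, 0, 0, 4, 0, 0, 0],
    [0, 0, 0, 4, 0, 0, 0],
    [0, 0, 0, 3, 0, 0, 0],
    [0, 0, 0, 3, 0, 0, 0]
  ]
}}

```text
clock: 21.1
tool_pos: [0.6699, 0.0786, 0.0763]
eef_rot: [0.994, 0.107, 0.01, -0.0]
contact_force: [-6.9, -2.0, 19.6]
opening: 0.006
```

Run:
```python
from h import *
s=r.get_state();print(s['tool_pos'],s['contact_force'])
im=r.snapshot("side")[...,::-1];cv2.imwrite("pics/s16.png",cv2.resize(im[120:310,180:340],None,fx=3.5,fy=3,interpolation=cv2.INTER_CUBIC))
```

```text
[0.66986521 0.07859612 0.07631507] [-6.93181432 -2.03424685 19.64506244]
```

View pics/s16.png

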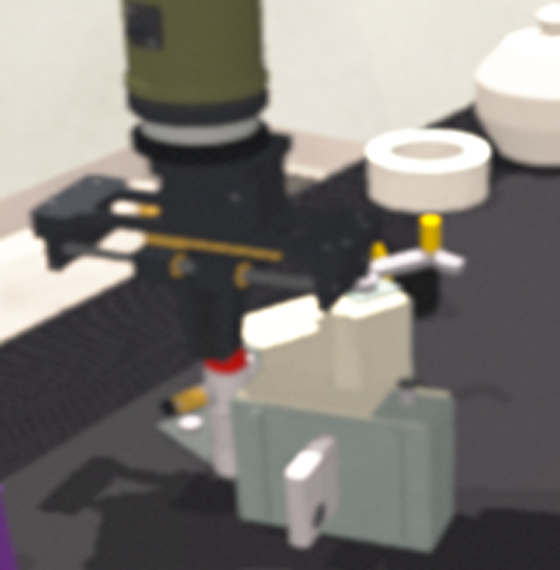

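The head is on the knuckle: reading 0.0763 + 33.5 mm = 0.110, which is the home height, with force up to 20 N. I'll press once more, then lift.

{"api": "play_rows", "payload": {
  "increments": [
    [0, 0, 0, 4, 0, 0, 0],
    [0, 0, 0, 4, 0, 0, 0],
    [0, 0, 0, 4, 0, 0, 0],
    [0, 0, 0, -10, 0, 0, 0],
    [0, 0, 0, -25, 0, -0.01, 0],
    [0, -10, -5, -20, 0, -0.01, 0],
    [0, -40, -40, 0, 0, 0, 0],
    [0, -40, -40, 0, 0, 0, 0]
  ]
}}

```text
clock: 22.15
tool_pos: [0.5636, 0.1416, 0.1323]
eef_rot: [0.995, 0.101, 0.003, 0.003]
contact_force: [0.2, 1.3, -0.4]
opening: 0.005
```

Run:
```python
from h import *
plan([(.5608,.1767,.11,12,2),(.5608,.1767,.0235,12,5)],0)
im=r.snapshot("side")[...,::-1];cv2.imwrite("pics/s17.png",cv2.resize(im[120:310,180:340],None,fx=3.5,fy=3,interpolation=cv2.INTER_CUBIC))
im=r.snapshot("top")[...,::-1];cv2.imwrite("pics/t17.png",cv2.resize(im[150:280,230:390],None,fx=5,fy=4.6,interpolation=cv2.INTER_CUBIC))
```

```text
t 22.15 pos [0.5636 0.1416 0.1323] yaw 11.6 F [ 0.2  1.3 -0.4] op 0.005
[[0, 2.1, -17.6, 11.0, 0.006, -0.006, -0.003], [0, 2.2, -17.5, 11.1, 0, 0, -0.003], [0, 0, 0, 17.3, 0, 0, 0], [0, 0, 0, 17.3, 0, 0, 0], [0, 0, 0, 17.3, 0, 0, 0], [0, 0, 0, 17.3, 0, 0, 0], [0, 0, 0, 17.3, 0, 0, 0]]
max [0.00e+00 2.20e+00 1.76e+01 1.73e+01 6.00e-03 6.00e-03 3.00e-03] 20.86072865457964 7
```

View pics/s17.png

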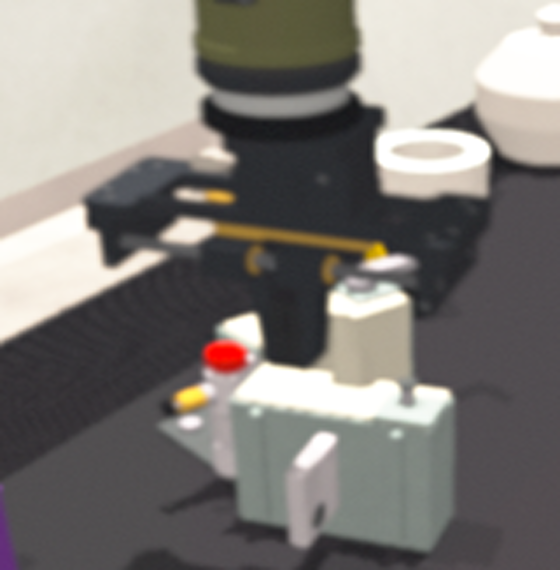

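View pics/t17.png

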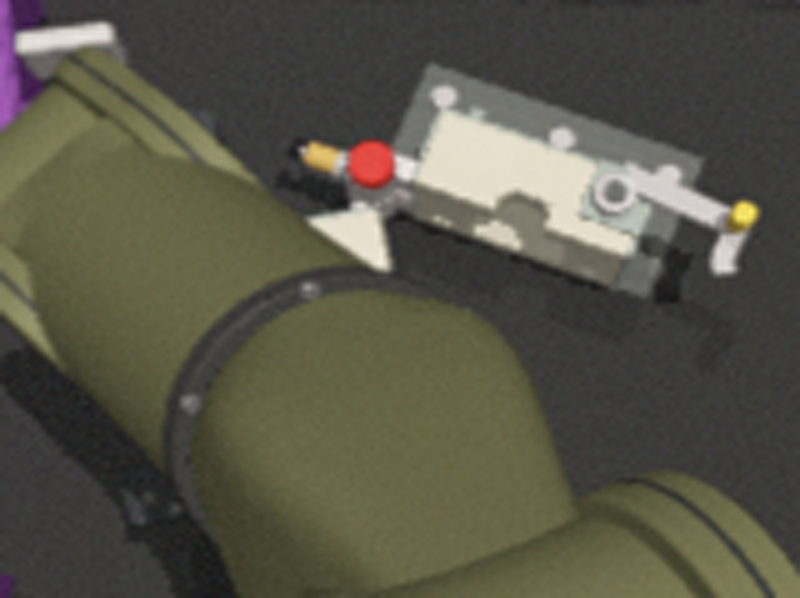

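The pin head now sits on the upper knuckle (side (225,355), top (370,163)), and the loose half did not move. I'll go outside the lug.

{"api": "play_rows", "payload": {
  "increments": [
    [0, 2, -17, 8, 0, 0, 0],
    [0, 2, -17, 8, 0, 0, 0],
    [0, 0, 0, 17, 0, 0, 0],
    [0, 0, 0, 20, 0, 0, 0],
    [0, 0, 0, 20, 0, 0, 0],
    [0, 0, 0, 17, 0, 0, 0],
    [0, 0, 0, 10, 0, 0, 0],
    [0, 0, 0, 2, 0, 0, 0]
  ]
}}

```text
clock: 23.25
tool_pos: [0.5557, 0.1751, 0.0232]
eef_rot: [0.994, 0.105, -0.001, 0.005]
contact_force: [-0.7, 0.6, -0.3]
opening: 0.006
```

```bash
cat > arc.py <<'E'
from h import *
def arc(a0,a1,n,y=.105,x=-.082,z=.0235):
    H=np.array([.667,.0715]);w=[]
    for i in range(n):
        a=np.radians(a0+(a1-a0)*(i+1)/n)
        R=np.array([[np.cos(a),-np.sin(a)],[np.sin(a),np.cos(a)]]);q=H+R@(x,y);w.append((q[0],q[1],z,np.degrees(a),1))
    return w
E
python3 - <<'E'
from arc import *
plan(arc(11.6,12,2)+arc(12,34,6),0)
im=r.snapshot("side")[...,::-1];cv2.imwrite("pics/s18.png",cv2.resize(im[180:330,180:360],None,fx=4,fy=4,interpolation=cv2.INTER_CUBIC))
E
```

```text
t 23.25 pos [0.5557 0.1751 0.0232] yaw 12.0 F [-0.7  0.6 -0.3] op 0.006
[[0, 5.7, 19.2, -0.1, 0.01, 0.002, 0.004], [0, -0.4, 0.3, 0, 0, 0, -0.003], [0, -6.5, 5.5, 0, 0, 0, -0.064], [0, -6.5, 5.5, 0, 0, 0, -0.064], [0, -6.5, 5.5, 0, 0, 0, -0.064], [0, -6.5, 5.5, 0, 0, 0, -0.064], [0, -6.5, 5.5, 0, 0, 0, -0.064], [0, -6.5, 5.5, 0, 0, 0, -0.064]]
max [0.00e+00 6.50e+00 1.92e+01 1.00e-01 1.00e-02 2.00e-03 6.40e-02] 20.028479722634966 8
```

View pics/s18.png

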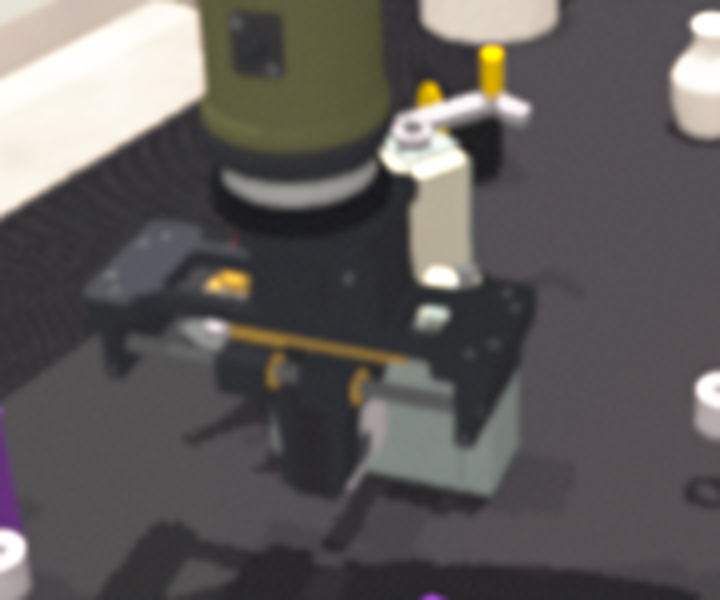

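{"api": "play_rows", "payload": {
  "increments": [
    [0, 3, 10, 0, 0.008, 0, 0],
    [0, 2, 10, 0, 0, 0, 0],
    [0, -6, 5.5, 0, 0, 0, -0.06],
    [0, -6.5, 5.5, 0, 0, 0, -0.064],
    [0, -6.5, 5.5, 0, 0, 0, -0.064],
    [0, -6.5, 5.5, 0, 0, 0, -0.064],
    [0, -6.5, 5.5, 0, 0, 0, -0.064],
    [0, -6.5, 5.5, 0, 0, 0, -0.064]
  ]
}}

```text
clock: 24.3
tool_pos: [0.5442, 0.1114, 0.0272]
eef_rot: [0.955, 0.296, 0.004, -0.003]
contact_force: [-1.4, 1.6, -1.1]
opening: 0.007
```

Run:
```python
from arc import *
plan(arc(36,58,8,y=.104),0)
im=r.snapshot("side")[...,::-1];cv2.imwrite("pics/s19.png",cv2.resize(im[180:330,180:360],None,fx=4,fy=4,interpolation=cv2.INTER_CUBIC))
im=r.snapshot("top")[...,::-1];cv2.imwrite("pics/t19.png",cv2.resize(im[150:280,230:390],None,fx=5,fy=4.6,interpolation=cv2.INTER_CUBIC))
```

```text
t 24.3 pos [0.5442 0.1114 0.0272] yaw 34.4 F [-1.4  1.6 -1.1] op 0.007
[[0, -10.9, 4.8, 3.6, -0.004, -0.009, -0.076], [0, -4.9, 4.1, 0, 0, 0, -0.048], [0, -4.9, 4.1, 0, 0, 0, -0.048], [0, -4.9, 4.1, 0, 0, 0, -0.048], [0, -4.9, 4.1, 0, 0, 0, -0.048], [0, -4.9, 4.1, 0, 0, 0, -0.048], [0, -4.9, 4.1, 0, 0, 0, -0.048], [0, -4.9, 4.1, 0, 0, 0, -0.048]]
max [0.00e+00 1.09e+01 4.80e+00 3.60e+00 4.00e-03 9.00e-03 7.60e-02] 12.442266674525184 8
```

View pics/s19.png

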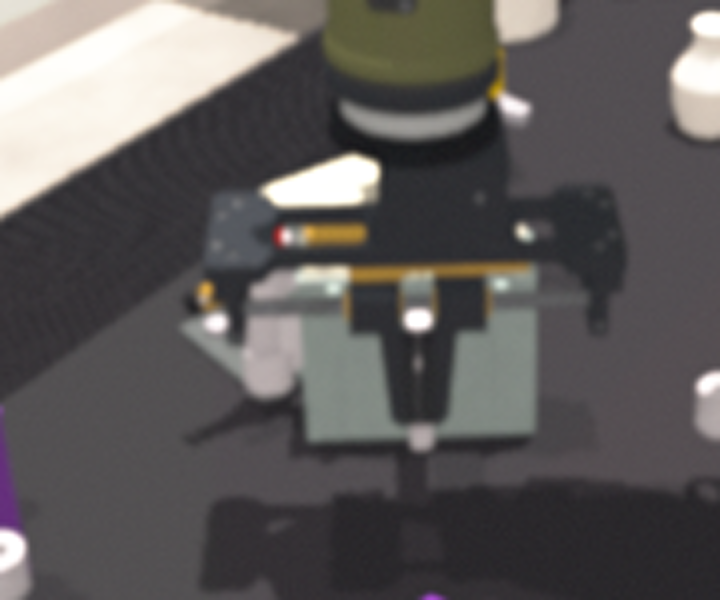

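View pics/t19.png

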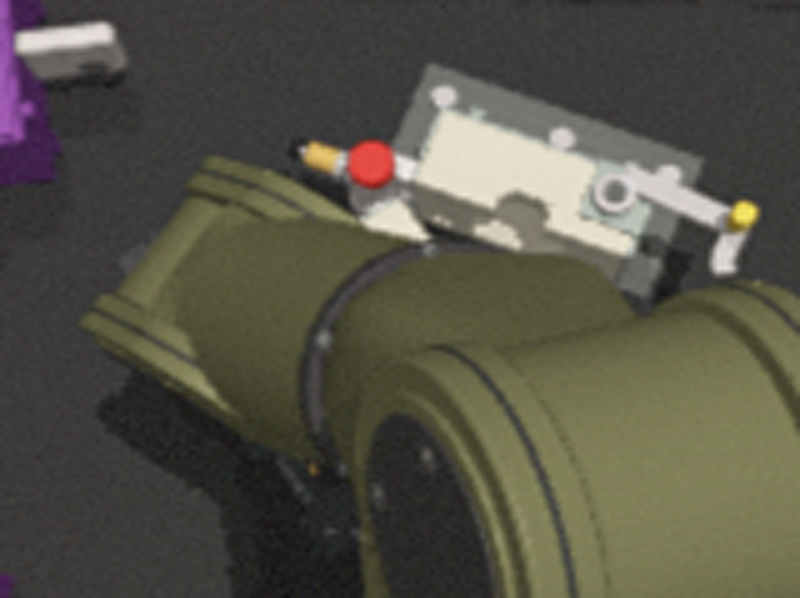

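It swings: the finger is centred on the lug edge at (418,400) in the side view. Continuing.

{"api": "play_rows", "payload": {
  "increments": [
    [0, -6.5, 5, 2, 0, -0.005, -0.06],
    [0, -6, 5, 1, 0, 0, -0.055],
    [0, -6, 5, 0, 0, 0, -0.055],
    [0, -6, 5, 0, 0, 0, -0.055],
    [0, -6, 5, 0, 0, 0, -0.055],
    [0, -6, 5, 0, 0, 0, -0.055],
    [0, -6, 5, 0, 0, 0, -0.055],
    [0, -6, 5, 0, 0, 0, -0.055]
  ]
}}

```text
clock: 25.4
tool_pos: [0.5399, 0.051, 0.0263]
eef_rot: [0.866, 0.5, 0.005, -0.004]
contact_force: [-1.3, 1.1, 0.4]
opening: -0.0
```

Run:
```python
from arc import *
p=r.get_state()['tool_pos'][:2]-[.667,.0715]
print("equiv angle",np.degrees(np.arctan2(p[1],p[0])-np.arctan2(.104,-.082)),np.hypot(*p),np.hypot(.082,.104))
plan(arc(60,71,8,y=.104),0)
im=r.snapshot("side")[...,::-1];cv2.imwrite("pics/s20.png",cv2.resize(im[180:330,180:360],None,fx=4,fy=4,interpolation=cv2.INTER_CUBIC))
```

```text
equiv angle -299.0973337942877 0.12874173496310706 0.13243866504914642
t 25.4 pos [0.5399 0.051  0.0263] yaw 59.9 F [-1.3  1.1  0.4] op -0.0
[[0, -3.2, -2.2, 2.8, -0.003, -0.012, -0.025], [0, -2.5, 2.0, 0, 0, 0, -0.024], [0, -2.5, 2.0, 0, 0, 0, -0.024], [0, -2.5, 2.0, 0, 0, 0, -0.024], [0, -2.5, 2.0, 0, 0, 0, -0.024], [0, -2.5, 2.0, 0, 0, 0, -0.024], [0, -2.5, 2.0, 0, 0, 0, -0.024], [0, -2.5, 2.0, 0, 0, 0, -0.024]]
max [0.0e+00 3.2e+00 2.2e+00 2.8e+00 3.0e-03 1.2e-02 2.5e-02] 4.787483681434329 8
```

View pics/s20.png

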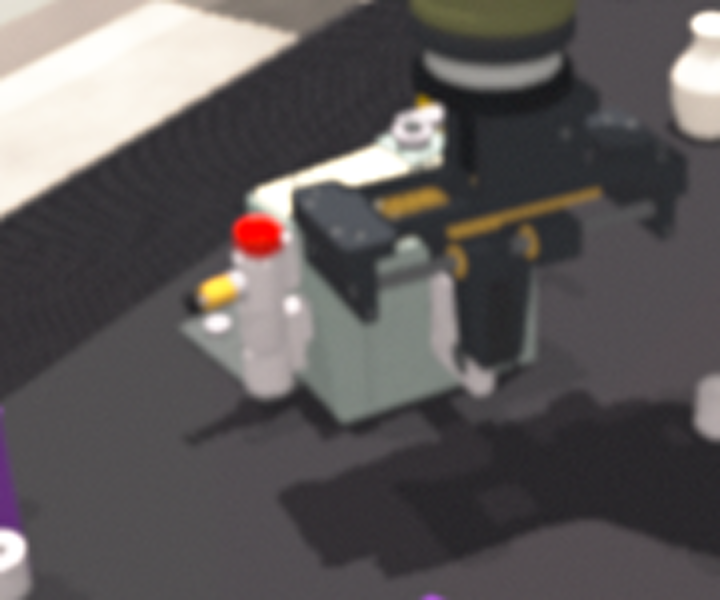

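{"api": "play_rows", "payload": {
  "increments": [
    [0, -3, 3.5, 0, 0, -0.01, -0.025],
    [0, -3, 3.5, 0, 0, 0, -0.025],
    [0, -3, 3.5, 0, 0, 0, -0.025],
    [0, -3, 3.5, 0, 0, 0, -0.025],
    [0, -2, 3, 0, 0, 0, -0.025],
    [0, -2, 3, 0, 0, 0, -0.025],
    [0, 0, 3, 0, 0, 0, -0.01],
    [0, 0, 3, 0, 0, 0, 0]
  ]
}}

```text
clock: 26.45
tool_pos: [0.5421, 0.0322, 0.0261]
eef_rot: [0.819, 0.574, -0.007, -0.011]
contact_force: [-9.6, 3.1, 7.2]
opening: 0.008
```

Run:
```python
from arc import *
p=r.get_state()['tool_pos'][:2]-[.667,.0715]
print("equiv angle",np.degrees(np.arctan2(p[1],p[0])-np.arctan2(.104,-.082))+360,np.hypot(*p))
plan(arc(60,71,1,y=.104),0)
im=r.snapshot("side")[...,::-1];cv2.imwrite("pics/s21.png",cv2.resize(im[180:330,180:360],None,fx=4,fy=4,interpolation=cv2.INTER_CUBIC))
im=r.snapshot("top")[...,::-1];cv2.imwrite("pics/t21.png",cv2.resize(im[150:280,230:390],None,fx=5,fy=4.6,interpolation=cv2.INTER_CUBIC))
```

```text
equiv angle 69.22592080792407 0.13099410866739478
t 26.45 pos [0.5421 0.0322 0.0261] yaw 70.1 F [-9.6  3.1  7.2] op 0.008
[[0, -4.1, 1.5, 2.6, -0.027, -0.002, -0.016]]
max [0.0e+00 4.1e+00 1.5e+00 2.6e+00 2.7e-02 2.0e-03 1.6e-02] 5.081338406365 1
```

View pics/s21.png

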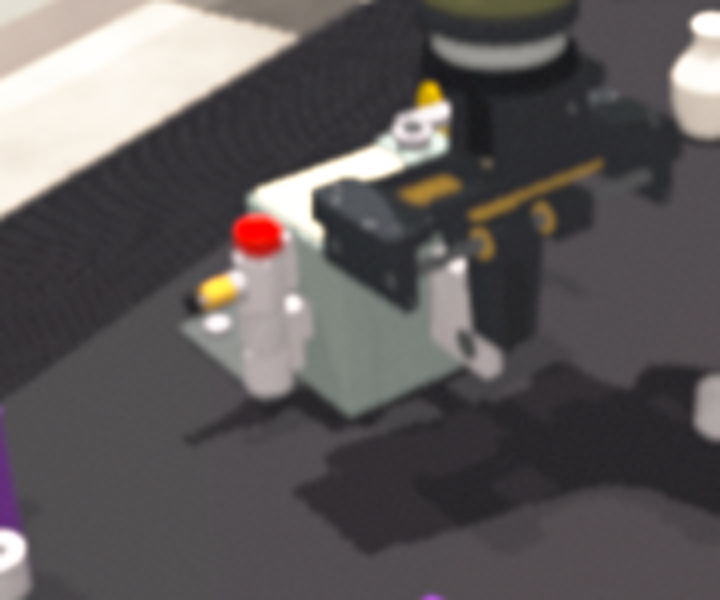

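View pics/t21.png

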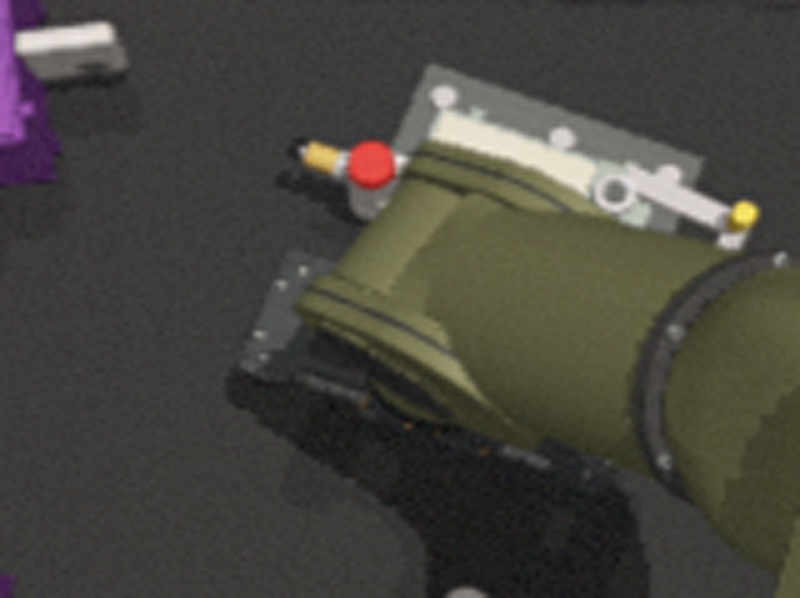

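About 10 N of resistance near the closed position. One more push, then back off and look.

{"api": "play_rows", "payload": {
  "increments": [
    [0, 0, 3, 0, -0.01, 0, 0],
    [0, 0, 3, 0, -0.01, 0, 0],
    [0, 0, 3, 0, 0, 0, 0],
    [0, 0, -10, 0, 0, 0, 0],
    [0, 0, -25, -10, 0, 0, 0],
    [0, 0, -35, -40, 0, 0, 0],
    [0, -10, -35, -50, 0, 0, 0],
    [0, -30, -35, -50, 0, 0, 0]
  ]
}}

```text
clock: 27.55
tool_pos: [0.4056, 0.0435, 0.1757]
eef_rot: [0.817, 0.576, -0.002, -0.006]
contact_force: [0.3, -0.9, 1.6]
opening: 0.006
```

{"api": "play_rows", "payload": {
  "increments": [
    [0, -50, -10, -20, 0, 0, 0],
    [0, -50, 0, 0, 0, 0, 0],
    [0, -50, 0, 0, 0, 0, 0],
    [0, -50, 0, 0, 0, 0, 0],
    [0, 0, 0, 0, 0, 0, 0],
    [0, 0, 0, 0, 0, 0, 0],
    [0, 0, 0, 0, 0, 0, 0],
    [0, 0, 0, 0, 0, 0, 0]
  ]
}}

```text
clock: 28.55
tool_pos: [0.3347, -0.147, 0.2008]
eef_rot: [0.816, 0.578, 0.006, 0.003]
contact_force: [-0.9, 0.0, -0.1]
opening: 0.001
```

Run:
```python
from arc import *
plan(arc(60,71,1,y=.104),0)
im=r.snapshot("side")[...,::-1];cv2.imwrite("pics/s22.png",cv2.resize(im[180:330,180:360],None,fx=4,fy=4,interpolation=cv2.INTER_CUBIC))
im=r.snapshot("top")[...,::-1];cv2.imwrite("pics/t22.png",cv2.resize(im[150:280,270:430],None,fx=5,fy=4.6,interpolation=cv2.INTER_CUBIC))
```

```text
t 28.55 pos [ 0.3347 -0.147   0.2008] yaw 70.6 F [-0.9  0.  -0.1] op 0.001
[[0, 232.7, 135.3, 180.3, 0.012, -0.006, -0.007]]
max [0.000e+00 2.327e+02 1.353e+02 1.803e+02 1.200e-02 6.000e-03 7.000e-03] 323.98066300321074 1
```

View pics/s22.png

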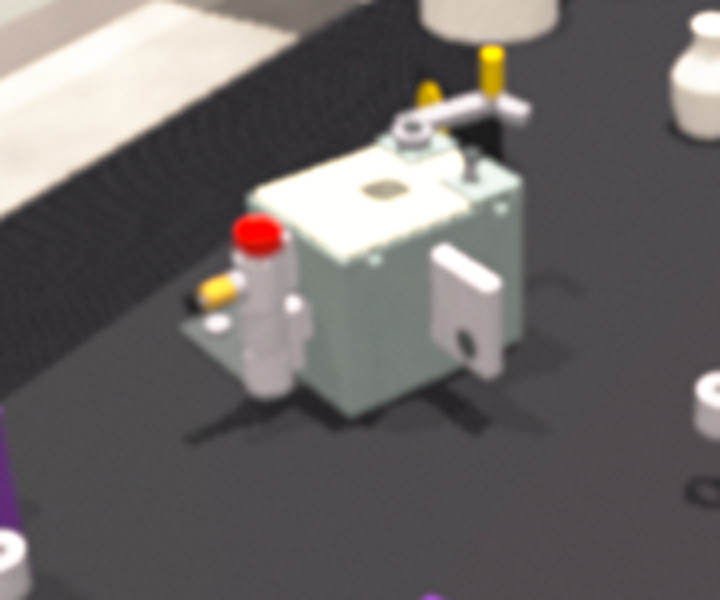

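View pics/t22.png

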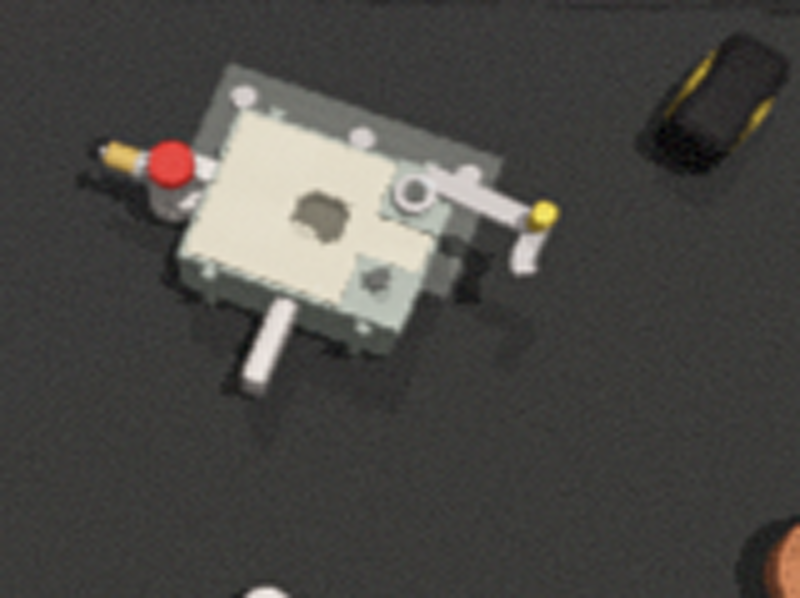

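The mould is closed: the halves are flush, with the parting gap gone and the stud at top zoom (376,278). Next is the latch, starting with moving behind the knob.

Run:
```python
from h import *
plan([(.668,-.121,.2,76,7),(.668,-.121,.2,76,1)],0)
```

```text
t 28.65 pos [ 0.3345 -0.1472  0.2007] yaw 70.6 F [-0.3  0.5 -0.5] op 0.005
[[0, 19.3, 43.7, 0.7, 0.012, -0.006, -0.013], [0, 18.8, 44.0, 0.1, 0, 0, -0.013], [0, 18.2, 44.2, 0.1, 0, 0, -0.013], [0, 17.6, 44.4, 0.1, 0, 0, -0.013], [0, 17.0, 44.7, 0.1, 0, 0, -0.013], [0, 16.4, 44.9, 0.1, 0, 0, -0.013], [0, 15.8, 45.1, 0.1, 0, 0, -0.013], [0, 0, 0, 0, 0, 0, 0]]
max [0.00e+00 1.93e+01 4.51e+01 7.00e-01 1.20e-02 6.00e-03 1.30e-02] 47.84819745821153 8
```

{"api": "play_rows", "payload": {
  "increments": [
    [0, 19, 44, 0, 0.01, -0.006, -0.013],
    [0, 19, 44, 0, 0, 0, -0.013],
    [0, 18, 44, 0, 0, 0, -0.013],
    [0, 18, 44, 0, 0, 0, -0.013],
    [0, 17, 45, 0, 0, 0, -0.013],
    [0, 16, 45, 0, 0, 0, -0.013],
    [0, 11, 30, 0, 0, 0, -0.013],
    [0, 0, 0, 0, 0, 0, 0]
  ]
}}

```text
clock: 29.65
tool_pos: [0.6598, -0.1158, 0.1971]
eef_rot: [0.786, 0.618, -0.003, -0.001]
contact_force: [-0.8, 0.6, -0.2]
opening: 0.007
```

Run:
```python
from h import *
plan([(.668,-.121,.12,76,5),(.668,-.121,.0895,76,3)],0)
```

```text
t 29.65 pos [ 0.6598 -0.1158  0.1971] yaw 76.4 F [-0.8  0.6 -0.2] op 0.007
[[0, -0.6, 1.9, 15.4, -0.005, 0.003, 0.001], [0, -0.6, 1.8, 15.4, 0, 0, 0.001], [0, -0.6, 1.9, 15.4, 0, 0, 0.001], [0, -0.6, 1.9, 15.4, 0, 0, 0.001], [0, -0.6, 1.9, 15.4, 0, 0, 0.001], [0, 0, 0, 10.2, 0, 0, 0], [0, 0, 0, 10.2, 0, 0, 0], [0, 0, 0, 10.2, 0, 0, 0]]
max [0.00e+00 6.00e-01 1.90e+00 1.54e+01 5.00e-03 3.00e-03 1.00e-03] 15.528361149844502 8
```

{"api": "play_rows", "payload": {
  "increments": [
    [0, -1, 4, 18, -0.005, 0, 0],
    [0, -1, 4, 18, 0, 0, 0],
    [0, -1, 3, 18, 0, 0, 0],
    [0, 0, 0, 18, 0, 0, 0],
    [0, 0, 0, 15, 0, 0, 0],
    [0, 0, 0, 11, 0, 0, 0],
    [0, 0, 0, 6, 0, 0, 0],
    [0, 0, 0, 0, 0, 0, 0]
  ]
}}

```text
clock: 30.65
tool_pos: [0.6653, -0.1234, 0.0841]
eef_rot: [0.786, 0.618, -0.004, -0.0]
contact_force: [-0.6, -0.3, 0.5]
opening: 0.005
```

```bash
cat >> arc.py <<'E'
def larc(th0,th1,n,off=.017,rad=.063,z=.0895):
    P=np.array([.6522,-.0525]);w=[]
    for i in range(n):
        t=np.radians(th0+(th1-th0)*(i+1)/n);u=np.array([np.cos(t),np.sin(t)]);tc=np.array([np.sin(t),-np.cos(t)])
        q=P+u*rad-tc*off;w.append((q[0],q[1],z,np.degrees(t)-180,1))
    return w
E
python3 - <<'E'
from arc import *
plan(larc(258,256,2)+larc(256,235,6),0)
im=r.snapshot("side")[...,::-1];cv2.imwrite("pics/s23.png",cv2.resize(im[150:300,220:400],None,fx=4,fy=4,interpolation=cv2.INTER_CUBIC))
im=r.snapshot("top")[...,::-1];cv2.imwrite("pics/t23.png",cv2.resize(im[150:280,270:430],None,fx=5,fy=4.6,interpolation=cv2.INTER_CUBIC))
E
```

```text
t 30.65 pos [ 0.6653 -0.1234  0.0841] yaw 76.4 F [-0.6 -0.3  0.5] op 0.005
[[0, 3.0, -11.8, -5.3, -0.005, 0.006, -0.011], [0, -0.3, -1.1, 0, 0, 0, 0.017], [0, -0.9, -3.9, 0, 0, 0, 0.061], [0, -0.9, -3.9, 0, 0, 0, 0.061], [0, -0.9, -3.9, 0, 0, 0, 0.061], [0, -0.9, -3.9, 0, 0, 0, 0.061], [0, -0.9, -3.9, 0, 0, 0, 0.061], [0, -0.9, -3.9, 0, 0, 0, 0.061]]
max [0.00e+00 3.00e+00 1.18e+01 5.30e+00 5.00e-03 6.00e-03 6.10e-02] 13.278930679840151 8
```

View pics/s23.png

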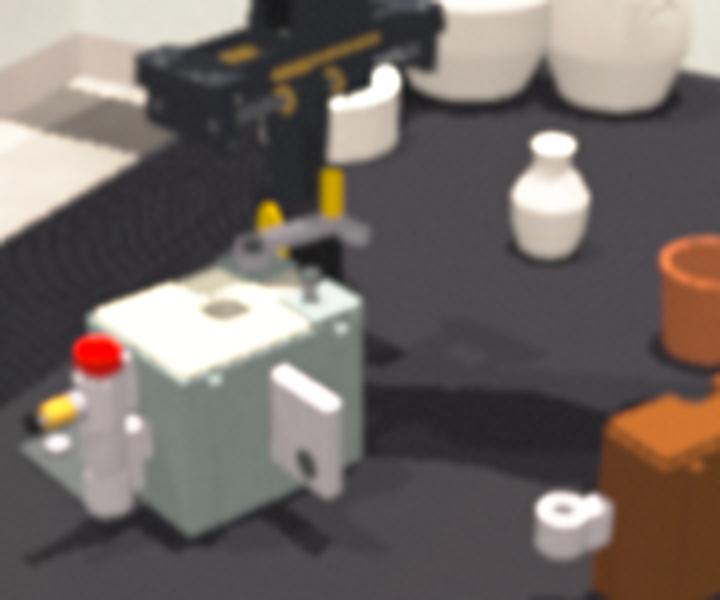

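View pics/t23.png

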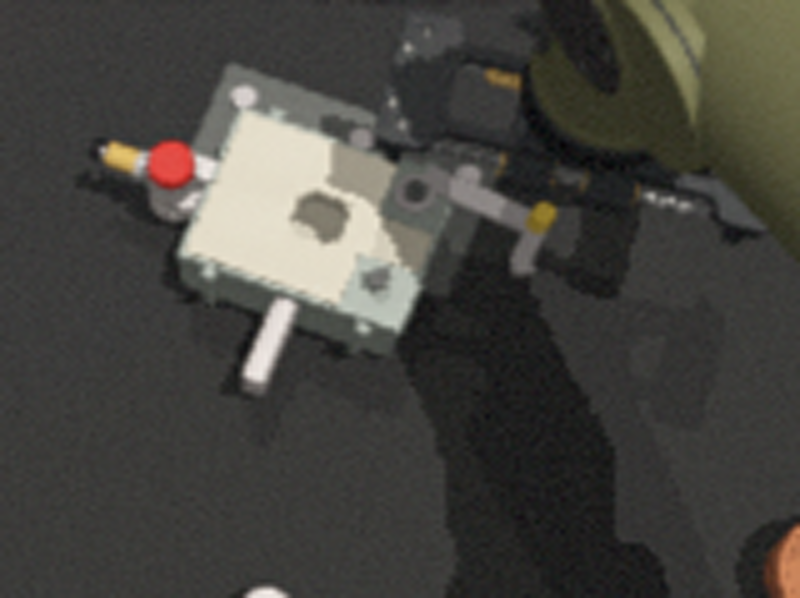

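The finger stands behind the knob (side (300,200) against the knob at (332,190)) but its tip is only about 0.118 high. I'll raise it 5 mm and push round.

{"api": "play_rows", "payload": {
  "increments": [
    [0, 2, 0, -5.5, -0.005, 0.005, 0],
    [0, 1, -6, -1, 0, 0, 0],
    [0, 0, -6, 0, 0, 0, 0],
    [0, -1, -4, 0, 0, 0, 0.061],
    [0, -1, -4, 0, 0, 0, 0.061],
    [0, -1, -4, 0, 0, 0, 0.061],
    [0, -1, -4, 0, 0, 0, 0.061],
    [0, -1, -4, 0, 0, 0, 0.061]
  ]
}}

```text
clock: 31.75
tool_pos: [0.6345, -0.1143, 0.0944]
eef_rot: [0.873, 0.488, 0.003, 0.002]
contact_force: [1.3, -0.4, -0.8]
opening: 0.009
```

Run:
```python
from arc import *
s=r.get_state();p=s['tool_pos'][:2]-[.6522,-.0525];R=Ro.from_quat(s['eef_rot']).as_matrix();print("finger angle",np.degrees(np.arctan2(p[1],p[0]))%360,np.hypot(*p))
plan(larc(236,211,8),0)
im=r.snapshot("side")[...,::-1];cv2.imwrite("pics/s24.png",cv2.resize(im[150:300,220:400],None,fx=4,fy=4,interpolation=cv2.INTER_CUBIC))
im=r.snapshot("top")[...,::-1];cv2.imwrite("pics/t24.png",cv2.resize(im[150:280,270:430],None,fx=5,fy=4.6,interpolation=cv2.INTER_CUBIC))
```

```text
finger angle 254.01052426598568 0.0643371538199649
t 31.75 pos [ 0.6345 -0.1143  0.0944] yaw 58.4 F [ 1.3 -0.4 -0.8] op 0.009
[[0, -2.4, -6.5, 4.9, 0.008, -0.004, 0.096], [0, -0.8, -3.5, 0, 0, 0, 0.055], [0, -0.8, -3.5, 0, 0, 0, 0.055], [0, -0.8, -3.5, 0, 0, 0, 0.055], [0, -0.8, -3.5, 0, 0, 0, 0.055], [0, -0.8, -3.5, 0, 0, 0, 0.055], [0, -0.8, -3.5, 0, 0, 0, 0.055], [0, -0.8, -3.5, 0, 0, 0, 0.055]]
max [0.0e+00 2.4e+00 6.5e+00 4.9e+00 8.0e-03 4.0e-03 9.6e-02] 8.48645980371085 8
```

View pics/s24.png

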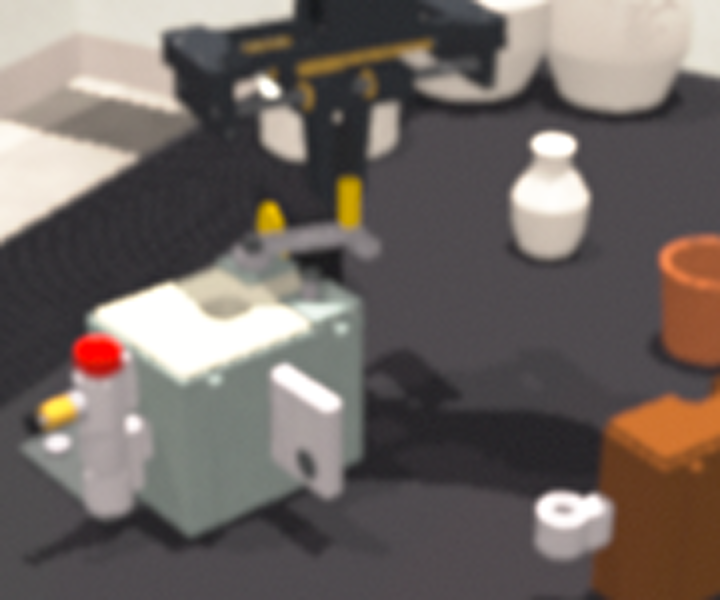

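View pics/t24.png

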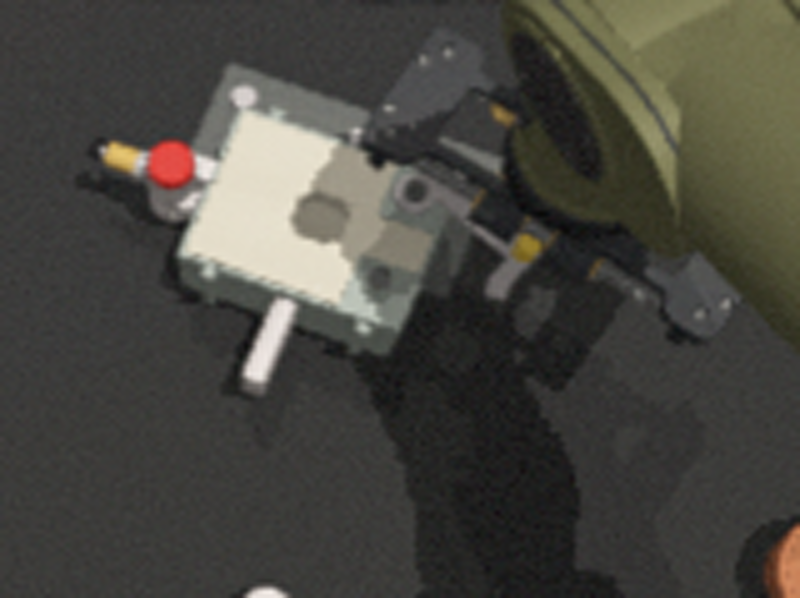

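The latch has started to turn (knob now at top zoom (527,247)). Continuing.

{"api": "play_rows", "payload": {
  "increments": [
    [0, -1, -6, 2, 0.005, 0, 0.087],
    [0, -1, -6, 1, 0, 0, 0.087],
    [0, -1, -6, 0, 0, 0, 0.087],
    [0, -1, -6, 0, 0, 0, 0.087],
    [0, -1, -6, 0, 0, 0, 0.087],
    [0, -1, -6, 0, 0, 0, 0.087],
    [0, -1, -6, 0, 0, 0, 0.087],
    [0, -1, -6, 0, 0, 0, 0.087]
  ]
}}

```text
clock: 32.85
tool_pos: [0.5984, -0.0871, 0.0924]
eef_rot: [0.988, 0.154, 0.004, 0.002]
contact_force: [1.7, -1.6, -1.0]
opening: 0.008
```

Run:
```python
from arc import *
s=r.get_state();p=s['tool_pos'][:2]-[.6522,-.0525];print("finger angle",np.degrees(np.arctan2(p[1],p[0]))%360,np.hypot(*p))
plan(larc(200,169,8),0)
im=r.snapshot("side")[...,::-1];cv2.imwrite("pics/s25.png",cv2.resize(im[150:300,220:400],None,fx=4,fy=4,interpolation=cv2.INTER_CUBIC))
im=r.snapshot("top")[...,::-1];cv2.imwrite("pics/t25.png",cv2.resize(im[150:280,270:430],None,fx=5,fy=4.6,interpolation=cv2.INTER_CUBIC))
```

```text
finger angle 212.75676590003084 0.06402161262371457
t 32.85 pos [ 0.5984 -0.0871  0.0924] yaw 17.7 F [ 1.7 -1.6 -1. ] op 0.008
[[0, -1.6, -1.4, 2.9, 0.005, -0.008, 0.028], [0, -1.0, -4.3, 0, 0, 0, 0.068], [0, -1.0, -4.3, 0, 0, 0, 0.068], [0, -1.0, -4.3, 0, 0, 0, 0.068], [0, -1.0, -4.3, 0, 0, 0, 0.068], [0, -1.0, -4.3, 0, 0, 0, 0.068], [0, -1.0, -4.3, 0, 0, 0, 0.068], [0, -1.0, -4.3, 0, 0, 0, 0.068]]
max [0.    1.6   4.3   2.9   0.005 0.008 0.068] 4.414748010928823 8
```

View pics/s25.png

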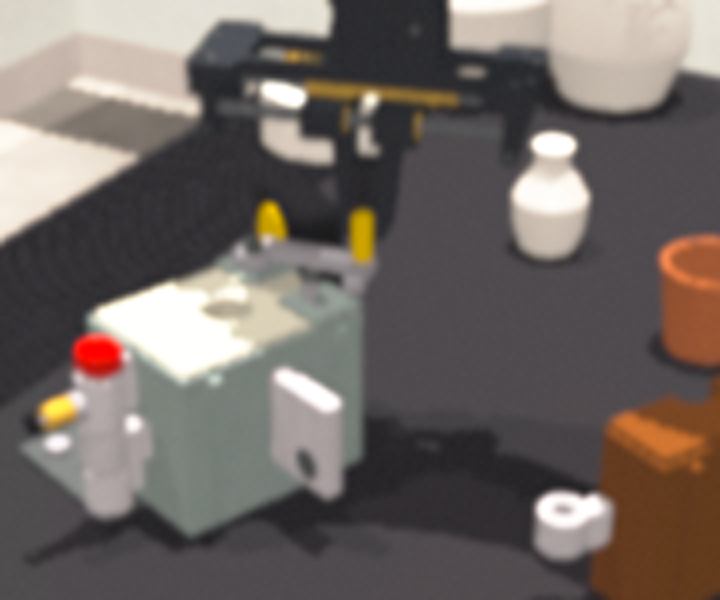

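View pics/t25.png

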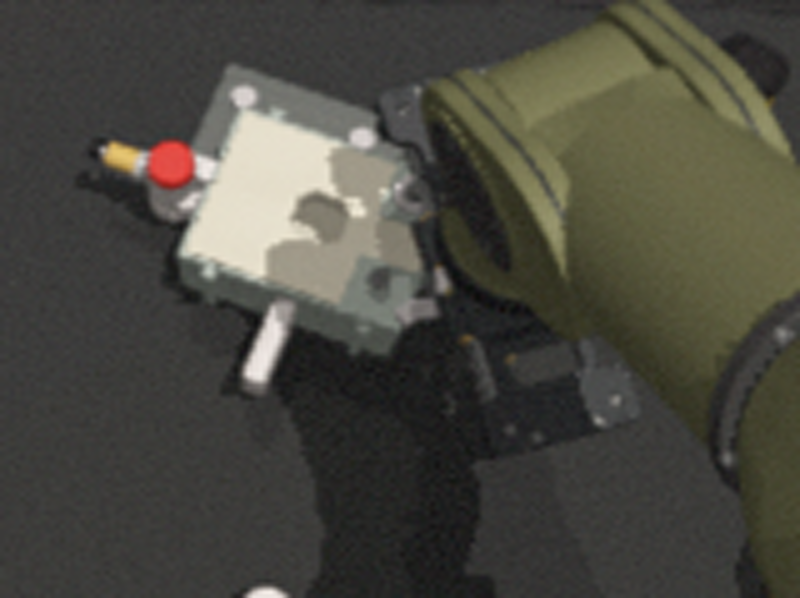

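{"api": "play_rows", "payload": {
  "increments": [
    [0, -1, -5.5, 1, 0.005, -0.005, 0.08],
    [0, -1, -5.5, 0, 0, 0, 0.08],
    [0, -1, -5.5, 0, 0, 0, 0.08],
    [0, -1, -5.5, 0, 0, 0, 0.08],
    [0, -1, -5.5, 0, 0, 0, 0.08],
    [0, -1, -5.5, 0, 0, 0, 0.07],
    [0, 0, -5, 0, 0, 0, 0.03],
    [0, 0, -4, 0, 0, 0, 0]
  ]
}}

```text
clock: 33.95
tool_pos: [0.588, -0.0565, 0.0916]
eef_rot: [0.996, -0.094, -0.001, 0.006]
contact_force: [-1.4, -8.5, 3.7]
opening: 0.005
```

Run:
```python
from arc import *
s=r.get_state();p=s['tool_pos'][:2]-[.6522,-.0525];print("finger angle",np.degrees(np.arctan2(p[1],p[0]))%360,np.hypot(*p))
plan(larc(171,168,2),0)
im=r.snapshot("side")[...,::-1];cv2.imwrite("pics/s26.png",cv2.resize(im[150:300,220:400],None,fx=4,fy=4,interpolation=cv2.INTER_CUBIC))
im=r.snapshot("top")[...,::-1];cv2.imwrite("pics/t26.png",cv2.resize(im[150:280,270:430],None,fx=5,fy=4.6,interpolation=cv2.INTER_CUBIC))
```

```text
finger angle 183.52292609887672 0.06430727465582022
t 33.95 pos [ 0.588  -0.0565  0.0916] yaw -10.8 F [-1.4 -8.5  3.7] op 0.005
[[0, -0.6, 1.4, 2.1, 0.013, 0.001, -0.005], [0, -0.4, -1.7, 0, 0, 0, 0.026]]
max [0.0e+00 6.0e-01 1.7e+00 2.1e+00 1.3e-02 1.0e-03 2.6e-02] 2.5942243542145698 2
```

View pics/s26.png

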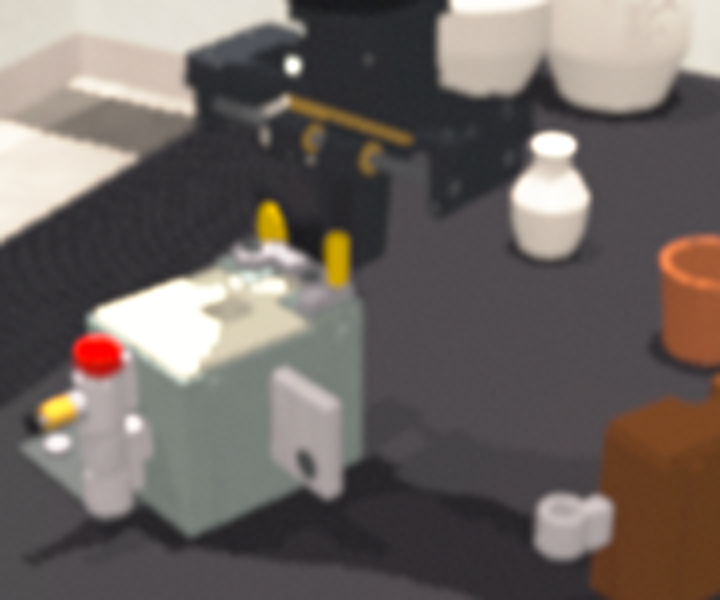

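View pics/t26.png

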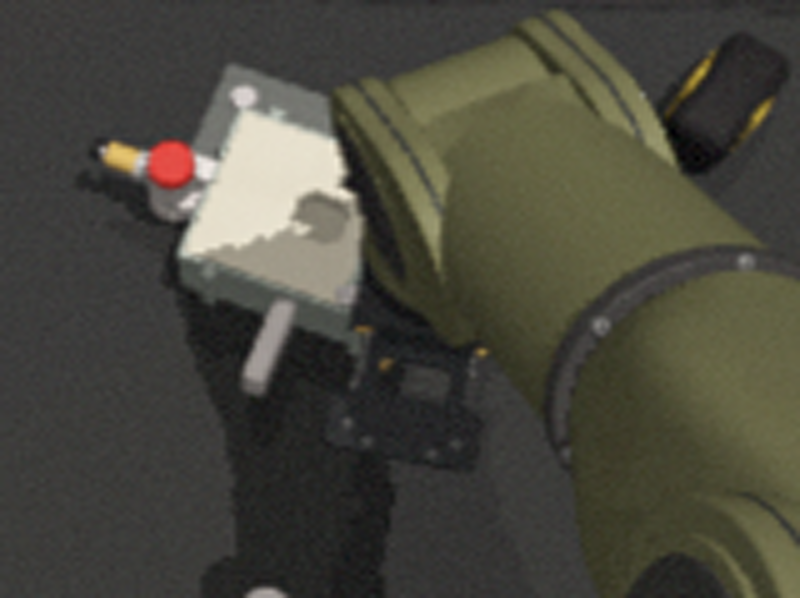

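An 8.5 N stop force. One more short push, then back off and look.

{"api": "play_rows", "payload": {
  "increments": [
    [0, 0, -4, 0, 0, 0, 0],
    [0, 0, -4, 0, 0, 0, 0],
    [0, 0, -4, 0, 0, 0, 0],
    [0, 0, 15, 0, 0, 0, 0],
    [0, 0, 30, 0, 0, 0, 0],
    [0, 0, 30, -30, 0, 0, 0],
    [0, -20, 30, -40, 0, 0, 0],
    [0, -40, 30, -20, 0, 0, 0]
  ]
}}

```text
clock: 35.05
tool_pos: [0.5049, -0.179, 0.1862]
eef_rot: [0.996, -0.089, -0.003, 0.012]
contact_force: [-0.6, -1.1, 0.1]
opening: 0.003
```

{"api": "play_rows", "payload": {
  "increments": [
    [0, -40, 40, 0, 0, 0, 0],
    [0, -40, 40, 0, 0, 0, 0],
    [0, -30, 40, 0, 0, 0, 0],
    [0, 0, 20, 0, 0, 0, 0],
    [0, 0, 0, 0, 0, 0, 0],
    [0, 0, 0, 0, 0, 0, 0],
    [0, 0, 0, 0, 0, 0, 0],
    [0, 0, 0, 0, 0, 0, 0]
  ]
}}

```text
clock: 36.05
tool_pos: [0.3655, -0.3018, 0.1921]
eef_rot: [0.996, -0.086, -0.002, 0.012]
contact_force: [0.3, -0.6, 0.3]
opening: 0.01
```

Run:
```python
from arc import *
im=r.snapshot("side")[...,::-1];cv2.imwrite("pics/s27.png",cv2.resize(im[150:300,220:400],None,fx=4,fy=4,interpolation=cv2.INTER_CUBIC))
im=r.snapshot("top")[...,::-1];cv2.imwrite("pics/t27f.png",im);cv2.imwrite("pics/t27.png",cv2.resize(im[150:280,270:430],None,fx=5,fy=4.6,interpolation=cv2.INTER_CUBIC))
t=im.astype(int);f=(t[...,2]>110)&(t[...,1]>.6*t[...,2])&(t[...,0]<.45*t[...,2])
print([b for b in blob(0,f) if 300<b[1][0]<400 and 170<b[1][1]<240])
```

```text
[(16, [348.38, 214.56])]
```

View pics/s27.png

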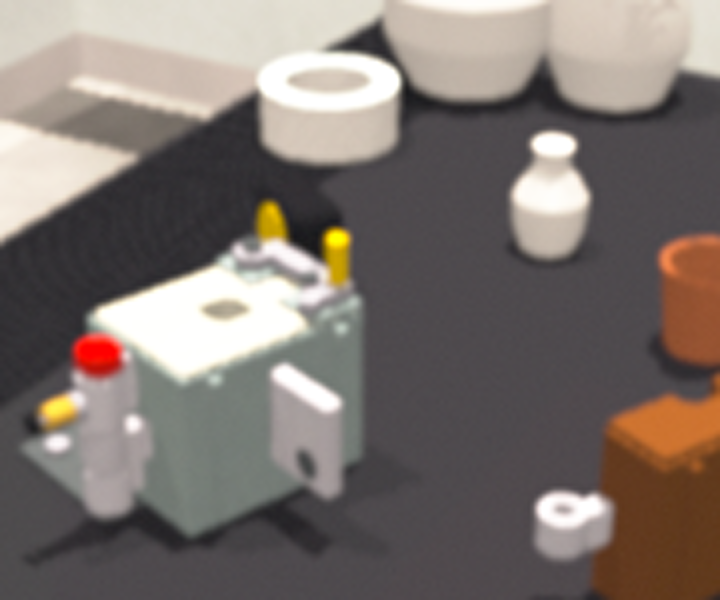

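View pics/t27.png

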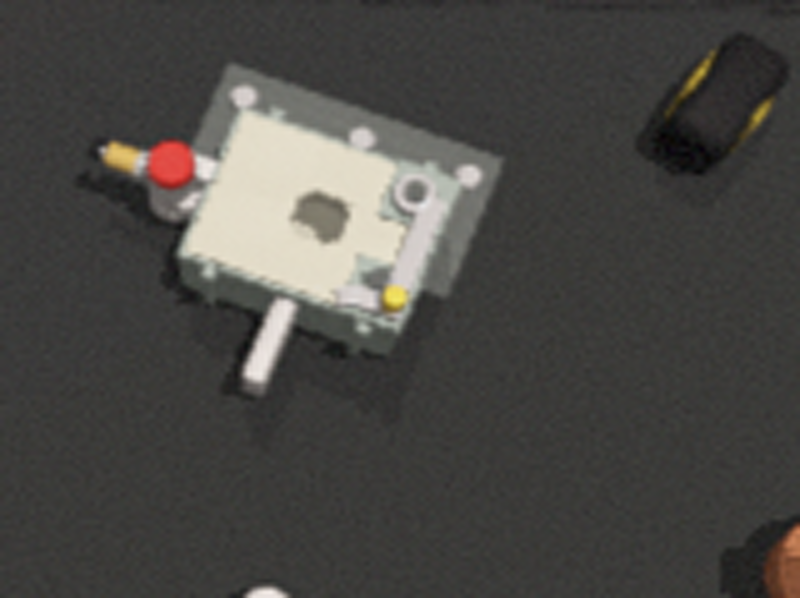

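View pics/t27f.png

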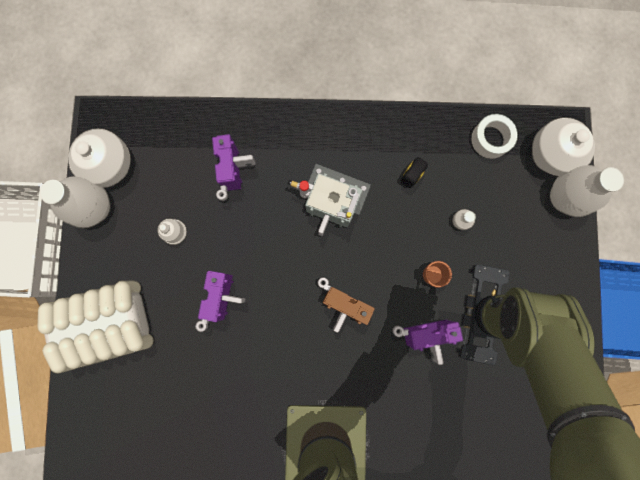

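Run:
```python
from arc import *
yaw=np.radians(70.3);H=np.array([.667,.0715]);R=np.array([[np.cos(yaw),-np.sin(yaw)],[np.sin(yaw),np.cos(yaw)]])
exp=H+R@(-.133,.034);k=onz("top",(348.5,214.4),.145)[:2];piv=np.array([.6522,-.0525])
v=R.T@(k-piv);print("knob",k,"expect",exp,"angle",-(np.arctan2(v[1],v[0])-np.arctan2(-.011,-.062)-2*np.pi)%(2*np.pi))
kt=tri(zt(336,236,220,150,4.),(348.5,214.4));print("knob tri",kt);v=R.T@(kt[0][:2]-piv);print(np.degrees(np.arctan2(v[1],v[0])))
a=cv2.imread("pics/top0.png");b=cv2.imread("pics/t27f.png")
for n,(u,w) in dict(vase=(463,220),dome=(172,232),tape=(414,172),cup=(437,274),purp1=(228,165),purp2=(215,300),brown=(345,305)).items():
    A=a[w-28:w+28,u-28:u+28].astype(int);B=b[w-28:w+28,u-28:u+28].astype(int);print(n,(np.abs(A-B).max(2)>60).sum())
im=r.snapshot("side")[...,::-1].astype(int);f=lambda im:(im[...,2]>110)&(im[...,1]<0.35*im[...,2])&(im[...,0]<0.35*im[...,2])
s=blob(0,f(im))[0];t=[x for x in blob(0,f(b.astype(int))) if abs(x[1][0]-304)<8][0];print("head",s,t,tri(s[1],t[1]))
```

```text
knob [ 0.58835189 -0.04101832] expect [ 0.59015633 -0.04225434] angle 1.5804849057471237
knob tri (array([ 0.58887553, -0.04057173,  0.14624828]), np.float64(0.0016361469334151223))
99.03233520264013
vase 0
dome 0
tape 0
cup 128
purp1 0
purp2 0
brown 0
head (96, [243.57, 238.35]) (67, [303.72, 185.37]) (array([0.66792147, 0.07131301, 0.10531645]), np.float64(0.0015339467298061448))
```

Run:
```python
from h import *
for n in("top0","t27f"):
    t=cv2.imread(f"pics/{n}.png").astype(int);m=(t[...,2]>1.5*t[...,1])&(t[...,2]>50)&(t[...,0]<.75*t[...,1]+10);m[:240]=0;m[310:]=0;m[:,:410]=0;m[:,465:]=0
    ys,xs=np.nonzero(m);print(n,len(xs),xs.min(),xs.max(),ys.min(),ys.max())
print(r.get_state()['contact_force'])
r.finish_job()
```

```text
top0 584 423 451 261 286
t27f 583 423 451 261 287
[-0.03930754  0.07131982 -0.67261368]
the job is handed in; nothing more can be done
```

The mould is assembled and locked, and I handed the job in at about 36 s. I brought the loose half into the hinge, pushed the pin home with the half still open, swung it shut, then swung the latch over the stud.

**Problem on the way:** my first grasp of the lug closed on nothing and pushed the half about 8 mm. The reported TCP was about 33 mm lower than the real fingertips, judging by the pictures and by touching the block top. I corrected for that in every later move.

**Last checks before hand-in:**
- **Pin:** the head dropped 55 mm between the first and last measurements, and it is seated on the upper knuckle.
- **Loose half:** it stands flush and closed in both views. This is by eye, with about 10 N of resistance at the end of the swing.
- **Latch:** it measures 1.58 rad, with the hook around the stud. The knob is about 2 mm from its expected spot, which is within the camera calibration.
- **Ware and tape measure:** the vase, dome and tape measure are unchanged in the top view. The cup area showed changed pixels, but the cup's outline is the same to within a pixel, so I put that down to the arm's shadow.
- **Robot:** it stands clear, with about 0.7 N on the wrist.

I could not see the middle knuckle directly when I placed it. I judged its alignment from the stud, the lug and the line of the knuckles, and the pin then going fully home confirmed it.

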